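# Restock the glue-jar lane, oldest first

### The job

Restock the lane of glue jars first-in-first-out: before any new jar goes in, pull the two old brown-lidded jars forward in the order they stand, the first right up to the front lip and the second right up behind it. Then stand every new jar upright in the lane behind them, each closed with the lid of its own colour lying flat on its neck, whether lidded before or after it goes in. A lid whose jar is not there is not needed. Do not disturb the other things on the bench.

Things in the scene. Friction and masses are not known exactly. Their poses are not given: they have to be found in the camera images.
- rack: Fixed stock lane, pale wood base; lane floor 20 mm above the bench. Origin: at bench level under the inner face of the brass front lip (nearest the robot), mid-lane; x runs along the lane from lip to back stop, z up. Inside 270 mm long, 54 mm wide. Aluminium side rails (6 mm thick), lip and dark wooden back stop stand 18 mm above the lane floor.
- old_front: Old stock: cream glue jar with brown band and brown lid (lid and jar are one piece), 44 mm diameter (lid 42 mm), 74 mm high, about 180 g, heavy base, starting part way back in the lane. It is the oldest. Origin: centre of its underside, z up the jar.
- old_back: Old stock: the same sort of brown-lidded jar as old_front, starting farther back in the lane behind it. Origin: centre of its underside.
- jar_yellow: New stock, may be absent: open cream glue jar with a yellow band, body 44 mm diameter and 58 mm high, above it a neck 30 mm in diameter that tapers to 24 mm at the top, 70 mm above the underside; about 180 g, most of it in the heavy base. Starts upright on the bench right of the lane. Origin: centre of its underside, z up.
- jar_blue: New stock, may be absent: open cream glue jar with a blue band, body 44 mm diameter and 58 mm high, above it a neck 30 mm in diameter that tapers to 24 mm at the top, 70 mm above the underside; about 180 g, most of it in the heavy base. Starts upright on the bench right of the lane. Origin: centre of its underside, z up.
- jar_green: New stock, may be absent: open cream glue jar with a green band, body 44 mm diameter and 58 mm high, above it a neck 30 mm in diameter that tapers to 24 mm at the top, 70 mm above the underside; about 180 g, most of it in the heavy base. Starts upright on the bench right of the lane. Origin: centre of its underside, z up.
- jar_black: New stock, may be absent: open cream glue jar with a black band, body 44 mm diameter and 58 mm high, above it a neck 30 mm in diameter that tapers to 24 mm at the top, 70 mm above the underside; about 180 g, most of it in the heavy base. Starts upright on the bench right of the lane. Origin: centre of its underside, z up.
- lid_yellow: Yellow push-over lid, always there, even if its jar is not: 42 mm diameter, 14 mm high, 30 g, flat top 4 mm thick, skirt 10 mm deep with a 35 mm bore that drops loosely over a jar's neck. Starts right way up on the bench right of the lane. Origin: centre of its lower rim; resting on a jar that is 60 mm above the jar's origin (jar and lid then 74 mm high).
- lid_blue: Blue push-over lid, always there, even if its jar is not: 42 mm diameter, 14 mm high, 30 g, flat top 4 mm thick, skirt 10 mm deep with a 35 mm bore that drops loosely over a jar's neck. Starts right way up on the bench right of the lane. Origin: centre of its lower rim; resting on a jar that is 60 mm above the jar's origin (jar and lid then 74 mm high).
- lid_green: Green push-over lid, always there, even if its jar is not: 42 mm diameter, 14 mm high, 30 g, flat top 4 mm thick, skirt 10 mm deep with a 35 mm bore that drops loosely over a jar's neck. Starts right way up on the bench right of the lane. Origin: centre of its lower rim; resting on a jar that is 60 mm above the jar's origin (jar and lid then 74 mm high).
- lid_black: Black push-over lid, always there, even if its jar is not: 42 mm diameter, 14 mm high, 30 g, flat top 4 mm thick, skirt 10 mm deep with a 35 mm bore that drops loosely over a jar's neck. Starts right way up on the bench right of the lane. Origin: centre of its lower rim; resting on a jar that is 60 mm above the jar's origin (jar and lid then 74 mm high).
- weight: Bystander: brass weight, 52 mm diameter, 60 mm high, 700 g, on the bench among the jars. Origin: centre of its underside.
- wax: Bystander: honey-coloured wax block 55 x 36 x 26 mm, 500 g, among the jars. Origin: centre of its underside.
- die: Bystander: dark steel stamping die 45 x 45 x 30 mm with a 24 mm stub on top, 50 mm high in all, 550 g, among the jars. Origin: centre of its underside.
- mallet: Bystander: hammer lying on the bench to the left of the lane, out of the way.
Things that resemble listed ones, but are neither listed nor needed, are in the scene too. What is shaped like the old_front but pink or red is not meant.

How it is judged:
On the way:
1. both old jars stand pulled forward at the front of the lane, with no new jar in the lane yet (x of old_front in the frame of rack between 0 and 0.034 m and y of old_front in the frame of rack between -0.012 and 0.012 m and z of old_front in the frame of rack between 0.014 and 0.026 m and angle between each of old_front, old_back's own z axis and vertical below 0.12 rad and x of old_back in the frame of rack between 0.03 and 0.09 m and y of old_back in the frame of rack between -0.012 and 0.012 m and z of old_back in the frame of rack between 0.014 and 0.026 m and distance between old_front and old_back below 0.058 m and not (x of jar_yellow in the frame of rack between -0.03 and 0.3 m and y of jar_yellow in the frame of rack between -0.045 and 0.045 m) and not (x of jar_blue in the frame of rack between -0.03 and 0.3 m and y of jar_blue in the frame of rack between -0.045 and 0.045 m) and not (x of jar_green in the frame of rack between -0.03 and 0.3 m and y of jar_green in the frame of rack between -0.045 and 0.045 m) and not (x of jar_black in the frame of rack between -0.03 and 0.3 m and y of jar_black in the frame of rack between -0.045 and 0.045 m)), for 0.2 s.
At the end, for the whole second after the job is handed in: Old jars upright in the lane: first within 12 mm of the front lip, second within 14 mm of the first; every new jar upright on the lane floor behind them, its own colour of lid on (within 6 mm of centred, seated within 5 mm, flat); all at rest (x of old_front in the frame of rack between 0 and 0.034 m and y of old_front in the frame of rack between -0.012 and 0.012 m and z of old_front in the frame of rack between 0.014 and 0.026 m and angle between each of old_front, old_back, jar_yellow, jar_blue, jar_green, jar_black's own z axis and vertical below 0.12 rad and x of old_back in the frame of rack between 0.03 and 0.09 m and y of old_back in the frame of rack between -0.012 and 0.012 m and z of old_back in the frame of rack between 0.014 and 0.026 m and distance between old_front and old_back below 0.058 m and x of jar_yellow in the frame of rack between 0.095 and 0.27 m and y of jar_yellow in the frame of rack between -0.012 and 0.012 m and z of jar_yellow in the frame of rack between 0.014 and 0.026 m and z of lid_yellow in the frame of jar_yellow between 0.055 and 0.065 m and x of lid_yellow in the frame of jar_yellow between -0.006 and 0.006 m and y of lid_yellow in the frame of jar_yellow between -0.006 and 0.006 m and angle between the z axis of lid_yellow and the z axis of jar_yellow, either way round below 0.15 rad and linear speed of each of jar_yellow, jar_blue, jar_green, jar_black, old_front, old_back below 0.02 m/s and x of jar_blue in the frame of rack between 0.095 and 0.27 m and y of jar_blue in the frame of rack between -0.012 and 0.012 m and z of jar_blue in the frame of rack between 0.014 and 0.026 m and z of lid_blue in the frame of jar_blue between 0.055 and 0.065 m and x of lid_blue in the frame of jar_blue between -0.006 and 0.006 m and y of lid_blue in the frame of jar_blue between -0.006 and 0.006 m and angle between the z axis of lid_blue and the z axis of jar_blue, either way round below 0.15 rad and x of jar_green in the frame of rack between 0.095 and 0.27 m and y of jar_green in the frame of rack between -0.012 and 0.012 m and z of jar_green in the frame of rack between 0.014 and 0.026 m and z of lid_green in the frame of jar_green between 0.055 and 0.065 m and x of lid_green in the frame of jar_green between -0.006 and 0.006 m and y of lid_green in the frame of jar_green between -0.006 and 0.006 m and angle between the z axis of lid_green and the z axis of jar_green, either way round below 0.15 rad and x of jar_black in the frame of rack between 0.095 and 0.27 m and y of jar_black in the frame of rack between -0.012 and 0.012 m and z of jar_black in the frame of rack between 0.014 and 0.026 m and z of lid_black in the frame of jar_black between 0.055 and 0.065 m and x of lid_black in the frame of jar_black between -0.006 and 0.006 m and y of lid_black in the frame of jar_black between -0.006 and 0.006 m and angle between the z axis of lid_black and the z axis of jar_black, either way round below 0.15 rad); the robot touches nothing.
It fails at once if a bystander (weight, wax, die, mallet) is moved more than 40 mm (distance of any of weight, wax, die, mallet from where it was at the start of the episode above 0.04 m).
Of jar_yellow, jar_blue, jar_green, jar_black only 2 to 3 are there at a start; the rules pass over those that are not, and their reading is None.
At some moment in a run one of jar_yellow, jar_blue, jar_green, jar_black may be knocked a few centimetres aside while the robot is not near it.
It also fails if it takes over 210 s, if anything falls off the work surface, if the arm or the gripper's body presses on something with over 40 N, if the wrist force passes 120 N, or if a joint passes its speed limit or range.

### The arm

A 6-joint arm with a two-finger parallel gripper is mounted at the origin on the work surface. World frame = base frame: x ahead of the robot, y to its left, z up, the work surface at z = 0. Lengths are in m, angles in rad, forces in N, time in s.
With the tool pointing down it reaches from about 0.35 to 0.775 m from the base axis. Payload 7.3 kg.
Tool frame: the origin (TCP) lies midway between the tips of the shut fingers; the grasp point (between the pads) lies 19 mm behind it; z points along the fingers, y is the line along which they close (so a half turn about z gives the same grasp; the last joint's range is limited). The gripper opens to 92 mm and grips with 3 to 60 N. Pads are 19 mm wide; open, the fingers measure 130 mm over their backs; the gripper's body (75 mm by 190 mm) begins 47 mm behind the grasp point.
Start: joints at [1.1, 0.342, 1.524, -0, 1.275, -0.146], TCP at [0.168, 0.498, 0.227] pointing down, gripper open.
Joint ranges: [-2.53, 2.53], [-0.77, 2.02], [0.04, 2.7], [-1, 4.14], [0.28, 2.66], [-3.11, 3.11]. Speed limits (rad/s): [2.57, 2.57, 3.14, 3.14, 3.14, 3.14].

### API

Orientations are given as [roll, pitch, yaw] about the fixed x, y, z axes, in that order (R = Rz(yaw) Ry(pitch) Rx(roll)).
In Python, from cell import robot, read_camera, camera_params, nets gives the robot as it stands. The module is installed in compiled form; this text tells all that it offers.
- The arm moves only by the tool step_arm, never from a script. Its argument "steps" is a list of rows, each an object of numbers: "x", "y", "z": the shift along the tool's x, y, z as a fraction of full scale; "rx", "ry", "rz": the turn, a rotation vector about the tool's x, y, z as a fraction of full scale; "claw": the opening, from -1 (shut) to 1 (fully open). In form: [{"x": .., "y": .., "z": .., "rx": .., "ry": .., "rz": .., "claw": ..}, ...]. A call has 1 to 12 rows; each row is the pose to reach, as a shift and turn from the pose commanded when the call began, along the tool's axes at that moment; what a row does not reach only later rows make up. Full scale, the value 1, is 750 mm for a shift and pi/4 rad for a turn. A row lasts 1/12 s, in which the tool goes at most 41.7 mm and 7.16 degrees, less where a joint would pass 70% of its speed; a pose out of reach is approached as far as the arm can. A call with a number of a shift or a turn outside -1 to 1 is refused whole. A call with a gripper value outside its range is refused whole. The fingers move at their own pace and stop on an object; "squeeze" is the grip in N (left out, the last holds). Time passes only in rows, so rows that repeat a pose let the fingers close. It gives the time, the measured TCP pose, the force, the opening and the grip force at its end, in the units of the state.
- robot.observe(): the state, without advancing time (a new reading comes with each control period).
- read_camera(name): name is "side" or "top"; returns (picture, depth): 420x560x3 uint8, blue, green, red; 420x560 float32, m along the optical axis (not along the pixel's ray), 0 where there is no reading.
- camera_params(name): a dict with "fx", "fy", "cx", "cy" (pixels), "R" (3x3) and "t" (3): a world point X has camera coordinates R X + t. Camera axes: x right, y down, z forward; pixel columns grow to the right and rows downward; lengths in m; the calibration is good to about 2 mm. A picture is of the moment at which its call begins. camera_params takes no time and is no camera call.
- robot.hand_in(): hands the job in; it is judged then, once.
Trained networks look in the newest picture that a camera, given by its name, has taken for a name from the list of things; names that differ only in an ending like _2 or _b are one class to them, and where a whole thing is asked for, a point or a joint stands for the part that bears it (a point fixed in the world has none). Each returns a list of dicts, best first, with "conf" (0 to 1); they miss things now and then, are a little off and sometimes report something else, mostly with a low value. They report only what shows in the picture. A call takes as long as a camera call. They do not tell look-alikes from the thing itself.
- nets.masks_of(camera, query): "region" (420x560 bool, what is visible of it) and "box" ([left, top, right, bottom] in pixels, round what is visible of it).
- nets.landmark_of(camera, query): "pixel" ([row, column] in pixels: a listed point, or the origin of a listed thing).
The state is a dict: "time": time; "qpos": joint angles; "qvel": joint speeds; "joint_efforts": joint torques, N m; "tool_pos": TCP position; "tool_rot": TCP orientation; "contact_force": force on the tool from outside, world axes, zero at the start; "torque": the same for the moment, N m; "opening": finger opening in m; "grip_force": force on a finger pad.
Only numpy, scipy, OpenCV 4.12 (cv2) and the standard library are available. Lean on these libraries where they do the work, as an engineer would, in place of code of your own. Each camera call takes 0.05 s, during which the arm holds its last target. There are 200 camera calls.

## Working session

There is one attempt and no reset: what is moved stays moved. The work goes in short steps, Python scripts to look and compute and a tool call to move; the robot and the scene stay as the last step left them, time stands still between calls to the robot, and variables do not carry over. Pictures are saved under pics/ and viewed, at most 14 in all, crops included, and the job is handed in when it is done.

Besides the shell and the picture viewer there is one more tool, called after "Emit:" as name(argument=value, ...) on one line, values as JSON. step_arm: Moves the arm, as the interface text tells. Its arguments: {"type":"object","properties":{"steps":{"type":"array","items":{"type":"object","properties":{"x":{"type":"number","minimum":-1,"maximum":1},"y":{"type":"number","minimum":-1,"maximum":1},"z":{"type":"number","minimum":-1,"maximum":1},"rx":{"type":"number","minimum":-1,"maximum":1},"ry":{"type":"number","minimum":-1,"maximum":1},"rz":{"type":"number","minimum":-1,"maximum":1},"claw":{"type":"number"}}}},"squeeze":{"type":"number"}},"required":["steps"]}

```bash
mkdir -p pics; cat > h.py <<'E'
from cell import robot, read_camera, camera_params, nets
import numpy as np, cv2
def world(cam,dep):
    p=camera_params(cam); h,w=dep.shape
    u,v=np.meshgrid(np.arange(w),np.arange(h))
    c=np.stack([(u-p['cx'])/p['fx']*dep,(v-p['cy'])/p['fy']*dep,dep],-1)
    return (c-np.array(p['t']))@np.array(p['R'])
E
python3 - <<'E'
from h import *
o=robot.observe(); print({k:np.round(o[k],3).tolist() for k in o})
for c in ('top','side'):
    im,d=read_camera(c); cv2.imwrite(f'pics/{c}0.png',im); np.savez(f'{c}0.npz',im=im,d=d)
    p=camera_params(c); R=np.array(p['R']); print(c,p['fx'],p['cx'],p['cy'],-R.T@np.array(p['t']),R.round(2).tolist(),(d>0).mean())
E
```

```text
{'time': 0.0, 'qpos': [1.1, 0.343, 1.525, -0.0, 1.275, -0.146], 'qvel': [0.0, 0.0, 0.001, 0.0, -0.0, -0.0], 'joint_efforts': [-0.0, -43.123, -24.422, 0.072, 0.056, -0.0], 'tool_pos': [0.167, 0.497, 0.226], 'tool_rot': [-3.14, -0.0, 2.817], 'contact_force': [-0.085, 0.396, -0.345], 'torque': [0.006, -0.056, 0.003], 'grip_force': 0.0, 'opening': 0.092}
top 529.5910248408165 285.79553533569253 202.4627464068748 [0.3919078  0.03718339 1.34645895] [[0.01, -1.0, -0.0], [-0.99, -0.01, -0.12], [0.12, 0.01, -0.99]] 0.9959523809523809
side 412.67934855212883 279.5112090485291 201.60407438022858 [ 0.15502212 -0.57562825  0.63987075] [[0.83, -0.55, -0.0], [-0.34, -0.51, -0.79], [0.44, 0.66, -0.61]] 0.9960799319727891
```

View pics/top0.png

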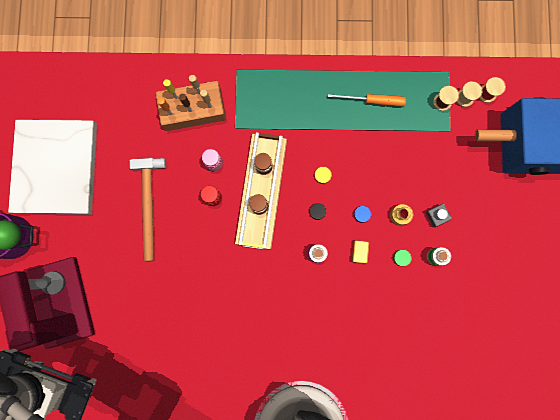

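View pics/side0.png

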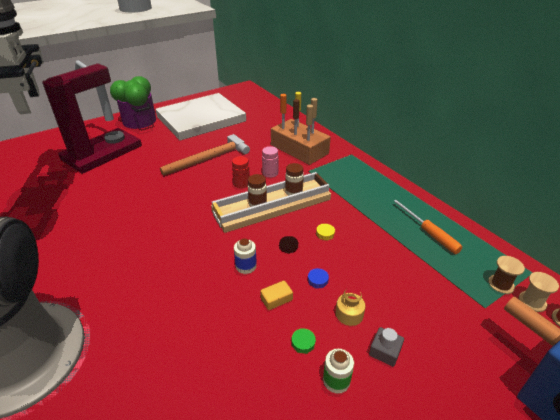

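```bash
python3 - <<'E'
from h import *
Z={c:world(c,np.load(f'{c}0.npz')['d']) for c in ('top','side')}
for q in ['rack','old_front','old_back']+[a+b for a in('jar_','lid_') for b in('yellow','blue','green','black')]+['weight','wax','die','mallet']:
  for c in ('top','side'):
    for m in nets.masks_of(c,q)[:3]:
        if m['conf']<.25: continue
        P=Z[c][m['region']]; P=P[np.isfinite(P).all(1)]
        if len(P)<5: continue
        zt=np.percentile(P[:,2],97); T=P[P[:,2]>zt-.006]
        print(q,c,round(m['conf'],2),np.round(m['box']).astype(int).tolist(),'ztop',zt.round(3),'topmid',((T.max(0)+T.min(0))/2).round(3)[:2],'ext',np.ptp(T,axis=0).round(3)[:2])
E
```

```text
rack top 0.88 [233, 132, 284, 249] ztop 0.042 topmid [0.56  0.098] ext [0.337 0.121]
rack top 0.32 [256, 152, 273, 177] ztop 0.099 topmid [0.527 0.078] ext [0.27  0.083]
rack side 0.9 [210, 174, 334, 234] ztop 0.04 topmid [ 0.441 -0.208] ext [0.573 0.736]
old_front top 0.88 [248, 198, 270, 215] ztop 0.099 topmid [0.477 0.083] ext [0.171 0.092]
old_front top 0.58 [202, 148, 223, 171] ztop 0.08 topmid [0.535 0.144] ext [0.285 0.214]
old_front top 0.56 [205, 183, 224, 209] ztop 0.078 topmid [0.566 0.231] ext [0.04 0.04]
old_front side 0.86 [249, 174, 268, 206] ztop 0.096 topmid [ 0.359 -0.224] ext [0.409 0.704]
old_front side 0.8 [231, 155, 249, 186] ztop 0.076 topmid [ 0.37  -0.162] ext [0.43  0.826]
old_front side 0.75 [263, 146, 277, 176] ztop 0.077 topmid [ 0.415 -0.163] ext [0.52  0.825]
old_back top 0.64 [357, 208, 371, 224] ztop 0.02 topmid [ 0.47  -0.065] ext [0.157 0.205]
old_back top 0.53 [256, 151, 273, 177] ztop 0.099 topmid [0.528 0.08 ] ext [0.273 0.085]
old_back side 0.8 [286, 162, 303, 194] ztop 0.096 topmid [ 0.41  -0.228] ext [0.509 0.696]
jar_yellow top 0.66 [310, 243
[... 1623 characters left out ...]

weight top 0.62 [232, 133, 285, 249] ztop 0.042 topmid [0.56  0.098] ext [0.336 0.122]
weight top 0.49 [356, 209, 369, 226] ztop 0.02 topmid [ 0.469 -0.065] ext [0.154 0.205]
weight side 0.56 [335, 291, 364, 327] ztop 0.059 topmid [ 0.346 -0.407] ext [0.382 0.337]
wax top 0.64 [354, 237, 370, 266] ztop 0.032 topmid [ 0.426 -0.062] ext [0.067 0.198]
die top 0.64 [424, 204, 455, 228] ztop 0.053 topmid [ 0.466 -0.156] ext [0.148 0.387]
die side 0.81 [368, 327, 406, 365] ztop 0.052 topmid [ 0.347 -0.452] ext [0.385 0.247]
mallet top 0.97 [131, 158, 167, 261] ztop 0.03 topmid [0.527 0.241] ext [0.271 0.407]
mallet side 0.78 [160, 127, 247, 174] ztop 0.028 topmid [ 0.409 -0.065] ext [0.507 1.02 ]
```

The top view shows the lane at columns 237–285, with old jars at (204,258) and (163,262). The new jars are blue at (253,318) and green at (256,440). The lids are yellow (175,323), black (211,318), blue (213,363) and green (257,403), and the weight, die and wax stand among them. No yellow or black jar shows in either view. Next I measure precisely from both views.

```bash
cat >> h.py <<'E'
def blobs(c,im,d,x0=.3,x1=.75,y0=-.4,y1=.26,zmin=.009):
    W=world(c,d); ok=(d>0)&(W[...,2]>zmin)&(W[...,2]<.13)&(W[...,0]>x0)&(W[...,0]<x1)&(W[...,1]>y0)&(W[...,1]<y1)
    n,l,s,_=cv2.connectedComponentsWithStats(ok.astype('u1'),connectivity=4)
    out=[]
    for i in range(1,n):
        if s[i,4]<40: continue
        P=W[l==i]; zt=np.percentile(P[:,2],95); k=(l==i)&(W[...,2]>zt-.005); T=W[k]
        (a,b),r=cv2.minEnclosingCircle(T[:,:2].astype('f4'))
        out.append((zt,T[:,:2].mean(0),(a,b),r,im[k].mean(0),k.sum()))
    return out
def show(c,im,d,**kw):
    for z,m,e,r,col,n in blobs(c,im,d,**kw): print(c,'z',round(z,3),'mean',m.round(3),'enc',np.round(e,3),'r',round(r,4),'bgr',col.astype(int),n)
E
python3 - <<'E'
from h import *
for c in ('top','side'):
    f=np.load(f'{c}0.npz'); show(c,f['im'],f['d'])
    W=world(c,f['d']); ok=f['d']>0
    # rack
    k=ok&(W[...,0]>.35)&(W[...,0]<.75)&(W[...,1]>.03)&(W[...,1]<.2)
    print('bench z',np.median(W[ok&(abs(W[...,0]-.45)<.1)&(abs(W[...,1]+.03)<.05)][:,2]).round(4))
    R=W[k&(W[...,2]>.034)&(W[...,2]<.047)]
    rc=cv2.minAreaRect(R[:,:2].astype('f4')); print(c,'rail rect',rc,np.median(R[:,2]))
    B=W[k&(W[...,2]>.012)&(W[...,2]<.05)]
    print('base rect',cv2.minAreaRect(B[:,:2].astype('f4')))
E
```

```text
top z 0.095 mean [0.594 0.107] enc [0.595 0.105] r 0.0703 bgr [ 68 100 169] 446
top z 0.079 mean [0.657 0.231] enc [0.657 0.232] r 0.021 bgr [229 202 249] 129
top z 0.019 mean [ 0.629 -0.048] enc [ 0.628 -0.047] r 0.0207 bgr [ 96 249 248] 100
top z 0.077 mean [0.566 0.232] enc [0.566 0.231] r 0.0207 bgr [ 74  78 245] 179
top z 0.019 mean [ 0.536 -0.036] enc [ 0.535 -0.036] r 0.0207 bgr [70 72 72] 112
top z 0.059 mean [ 0.527 -0.241] enc [ 0.528 -0.245] r 0.0165 bgr [ 71 146 188] 38
top z 0.052 mean [ 0.527 -0.339] enc [ 0.527 -0.339] r 0.0125 bgr [245 245 245] 64
top z 0.019 mean [ 0.53  -0.149] enc [ 0.529 -0.148] r 0.0205 bgr [251 152  91] 97
top z 0.03 mean [ 0.433 -0.141] enc [ 0.433 -0.141] r 0.0294 bgr [140 239 247] 188
top z 0.073 mean [ 0.427 -0.034] enc [ 0.427 -0.034] r 0.0144 bgr [112 144 199] 63
top z 0.072 mean [ 0.425 -0.332] enc [ 0.426 -0.332] r 0.015 bgr [112 143 189] 84
top z 0.018 mean [ 0.419 -0.247] enc [ 0.42  -0.247] r 0.0208 bgr [139 244 121] 144
bench z 0.0009
top rail rect ((0.5851831436157227, 0.10887064039707184), (0.06618282943964005, 0.2867856025695801),
[... 646 characters left out ...]
6] 272
side z 0.028 mean [ 0.432 -0.146] enc [ 0.433 -0.144] r 0.0312 bgr [ 71 177 232] 432
side z 0.058 mean [ 0.52  -0.254] enc [ 0.527 -0.248] r 0.0162 bgr [ 59 122 169] 74
side z 0.052 mean [ 0.526 -0.341] enc [ 0.527 -0.34 ] r 0.0131 bgr [176 177 181] 170
side z 0.017 mean [ 0.419 -0.251] enc [ 0.42 -0.25] r 0.0214 bgr [ 60 174  58] 414
side z 0.072 mean [ 0.423 -0.336] enc [ 0.424 -0.334] r 0.0155 bgr [ 88 116 152] 227
bench z 0.0017
side rail rect ((0.5841707587242126, 0.10725883394479752), (0.0711999237537384, 0.2869081497192383), 82.79513549804688) 0.03881984167013214
base rect ((0.5823740363121033, 0.10172096639871597), (0.09023847430944443, 0.28938785195350647), 80.81940460205078)
```

```bash
python3 - <<'E'
from h import *
im=cv2.imread('pics/top0.png')[120:260,225:345]; a=cv2.resize(im,None,fx=4,fy=4,interpolation=cv2.INTER_CUBIC)
im=cv2.imread('pics/side0.png')[140:240,200:340]; b=cv2.resize(im,(480,343)); 
b=cv2.resize(b,(300,214)); o=np.zeros((560,790,3),'u1'); o[:,:480]=a; o[:214,480:780]=b; cv2.imwrite('pics/crop0.png',o)
E
```

```text
(no output)
```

View pics/crop0.png

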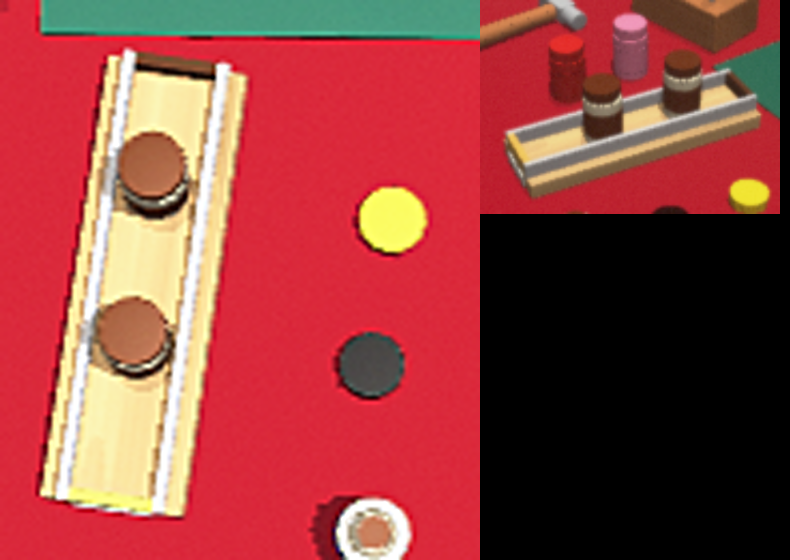

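The crop shows the brass lip at the near (bottom) end and the dark stop at the far end. The lane yaw is about -0.127 rad. Only the blue and green jars are present.

```bash
cat >> h.py <<'E'
from scipy.spatial.transform import Rotation as Ro
YAW=-.127; C=np.array([.5847,.108]); D=np.array([np.cos(YAW),np.sin(YAW)]); N=np.array([-D[1],D[0]]); O=C-.135*D
def rack(p): q=np.array(p)[:2]-O; return np.array([q@D,q@N])
def lane(x,y=0): return O+x*D+y*N
def go(xy,z,yaw=np.pi+YAW):
    o=robot.observe(); R=Ro.from_euler('xyz',o['tool_rot']).as_matrix()
    d=R.T@(np.array([*xy,z])-o['tool_pos']); Rt=Ro.from_euler('xyz',[np.pi,0,yaw]).as_matrix()
    r=Ro.from_matrix(R.T@Rt).as_rotvec()
    print('target',np.round([*xy,z],4),'shift/.75',(d/.75).round(4),'turn/(pi/4)',(r/(np.pi/4)).round(3),'mm',(d*1e3).round(1))
def olds(c,im,d):
    W=world(c,d); k=(d>0)&(W[...,2]>.085)&(W[...,2]<.12)&(W[...,0]>.4)&(W[...,0]<.75)&(W[...,1]>.03)&(W[...,1]<.18)
    n,l,s,_=cv2.connectedComponentsWithStats(k.astype('u1'))
    for i in range(1,n):
        if s[i,4]<20: continue
        T=W[l==i]; e,r=cv2.minEnclosingCircle(T[:,:2].astype('f4')); print(c,'tall in lane',np.round(e,3),'r',round(r,4),'z',np.median(T[:,2]).round(3),'rack',rack(e).round(3),s[i,4],im[l==i].mean(0).astype(int))
E
python3 - <<'E'
from h import *
for c in ('top','side'):
    f=np.load(f'{c}0.npz'); olds(c,f['im'],f['d'])
    W=world(c,f['d']); P=W[(f['d']>0)&(W[...,2]>.012)&(W[...,2]<.05)][:,:3]
    q=P[:,:2]-O; x=q@D; y=q@N; k=(abs(y)<.015)
    for a in np.arange(-.02,.012,.0025):
        m=k&(x>=a)&(x<a+.0025); print(round(a,4),np.median(P[m,2]).round(3) if m.any() else None,end='; ')
    for a in np.arange(.26,.285,.0025):
        m=k&(x>=a)&(x<a+.0025); print(round(a,4),np.median(P[m,2]).round(3) if m.any() else None,end='; ')
    print()
go(lane(.08),.15)
E
```

```text
top tall in lane [0.646 0.102] r 0.0212 z 0.094 rack [0.197 0.002] 234 [ 64  95 162]
top tall in lane [0.545 0.111] r 0.0212 z 0.094 rack [ 0.095 -0.002] 243 [ 72 105 172]
-0.02 None; -0.0175 None; -0.015 None; -0.0125 0.017; -0.01 0.019; -0.0075 0.04; -0.005 0.039; -0.0025 0.038; -0.0 0.021; 0.0025 0.021; 0.005 0.022; 0.0075 0.021; 0.01 0.019; 0.26 0.02; 0.2625 0.022; 0.265 0.022; 0.2675 0.025; 0.27 0.036; 0.2725 0.038; 0.275 0.039; 0.2775 0.036; 0.28 None; 0.2825 None; 
side tall in lane [0.645 0.1  ] r 0.0223 z 0.095 rack [ 0.196 -0.001] 184 [ 31  50 106]
side tall in lane [0.543 0.109] r 0.0222 z 0.095 rack [ 0.094 -0.004] 203 [ 30  50 105]
-0.02 None; -0.0175 None; -0.015 None; -0.0125 0.016; -0.01 0.026; -0.0075 0.04; -0.005 0.039; -0.0025 0.039; -0.0 None; 0.0025 None; 0.005 0.021; 0.0075 0.021; 0.01 0.022; 0.26 0.02; 0.2625 0.021; 0.265 0.021; 0.2675 0.028; 0.27 0.03; 0.2725 0.039; 0.275 0.039; 0.2775 0.039; 0.28 None; 0.2825 None; 
target [0.5301 0.115  0.15  ] shift/.75 [-0.621  -0.3292  0.1023] turn/(pi/4) [ 0.     0.    -0.252] mm [-465.7 -246.9   76.7]
```

```bash
python3 - <<'E'
from h import *
go(lane(.0945,-.003),.15)
E
```

```text
target [0.5441 0.1102 0.15  ] shift/.75 [-0.6407 -0.3293  0.1023] turn/(pi/4) [ 0.     0.    -0.252] mm [-480.5 -247.    76.7]
```

Emit:
step_arm(steps=[{"x": -0.3,"y": -0.15,"z": 0.04,"rz": -0.12,"claw": 0.5},{"x": -0.64,"y": -0.329,"z": 0.102,"rz": -0.252,"claw": 0.5},{"x": -0.64,"y": -0.329,"z": 0.102,"rz": -0.252,"claw": 0.5},{"x": -0.64,"y": -0.329,"z": 0.102,"rz": -0.252,"claw": 0.5},{"x": -0.64,"y": -0.329,"z": 0.102,"rz": -0.252,"claw": 0.5},{"x": -0.64,"y": -0.329,"z": 0.102,"rz": -0.252,"claw": 0.5},{"x": -0.64,"y": -0.329,"z": 0.102,"rz": -0.252,"claw": 0.5},{"x": -0.64,"y": -0.329,"z": 0.102,"rz": -0.252,"claw": 0.5},{"x": -0.64,"y": -0.329,"z": 0.102,"rz": -0.252,"claw": 0.5},{"x": -0.64,"y": -0.329,"z": 0.102,"rz": -0.252,"claw": 0.5},{"x": -0.64,"y": -0.329,"z": 0.102,"rz": -0.252,"claw": 0.5},{"x": -0.64,"y": -0.329,"z": 0.102,"rz": -0.252,"claw": 0.5}])

```text
$.steps[0]: bad value
```

```bash
python3 - <<'E'
from h import *
go(lane(.0945,-.003),.15)
go(lane(.0945,-.003),.044)
E
```

```text
target [0.5441 0.1102 0.15  ] shift/.75 [-0.6407 -0.3293  0.1023] turn/(pi/4) [ 0.     0.    -0.252] mm [-480.5 -247.    76.7]
target [0.5441 0.1102 0.044 ] shift/.75 [-0.6407 -0.3293  0.2436] turn/(pi/4) [ 0.     0.    -0.252] mm [-480.5 -247.   182.7]
```

Emit:
step_arm(steps=[{"x": -0.3,"y": -0.15,"z": 0.04,"rx": 0,"ry": 0,"rz": -0.12,"claw": 0.5},{"x": -0.64,"y": -0.329,"z": 0.102,"rx": 0,"ry": 0,"rz": -0.252,"claw": 0.5},{"x": -0.64,"y": -0.329,"z": 0.102,"rx": 0,"ry": 0,"rz": -0.252,"claw": 0.5},{"x": -0.64,"y": -0.329,"z": 0.102,"rx": 0,"ry": 0,"rz": -0.252,"claw": 0.5},{"x": -0.64,"y": -0.329,"z": 0.102,"rx": 0,"ry": 0,"rz": -0.252,"claw": 0.5},{"x": -0.64,"y": -0.329,"z": 0.102,"rx": 0,"ry": 0,"rz": -0.252,"claw": 0.5},{"x": -0.64,"y": -0.329,"z": 0.102,"rx": 0,"ry": 0,"rz": -0.252,"claw": 0.5},{"x": -0.64,"y": -0.329,"z": 0.102,"rx": 0,"ry": 0,"rz": -0.252,"claw": 0.5},{"x": -0.64,"y": -0.329,"z": 0.102,"rx": 0,"ry": 0,"rz": -0.252,"claw": 0.5},{"x": -0.64,"y": -0.329,"z": 0.102,"rx": 0,"ry": 0,"rz": -0.252,"claw": 0.5},{"x": -0.64,"y": -0.329,"z": 0.102,"rx": 0,"ry": 0,"rz": -0.252,"claw": 0.5},{"x": -0.64,"y": -0.329,"z": 0.102,"rx": 0,"ry": 0,"rz": -0.252,"claw": 0.5}])

```text
time: 2.6
tool_pos: [0.5135, 0.1411, 0.1566]
tool_rot: [3.141, 0.0, 3.014]
contact_force: [0.2, 0.7, 1.0]
opening: 0.0688
grip_force: 0.0
```

```bash
python3 - <<'E'
from h import *
go(lane(.0945,-.003),.15)
E
```

```text
target [0.5441 0.1102 0.15  ] shift/.75 [-0.0457 -0.0358  0.0087] turn/(pi/4) [ 0.  0. -0.] mm [-34.3 -26.8   6.6]
```

Emit:
step_arm(steps=[{"x": 0,"y": 0,"z": 0,"rx": 0,"ry": 0,"rz": 0,"claw": 0.5},{"x": 0,"y": 0,"z": 0,"rx": 0,"ry": 0,"rz": 0,"claw": 0.5}])

```text
time: 2.77
tool_pos: [0.5132, 0.1411, 0.156]
tool_rot: [-3.142, -0.001, 3.011]
contact_force: [0.0, 0.2, -0.0]
opening: 0.069
grip_force: 0.0
```

```bash
python3 - <<'E'
from h import *
go(lane(.0945,-.003),.15)
E
```

```text
target [0.5441 0.1102 0.15  ] shift/.75 [-0.0463 -0.0356  0.0079] turn/(pi/4) [-0.    -0.001 -0.005] mm [-34.7 -26.7   5.9]
```

Emit:
step_arm(steps=[{"x": -0.0463,"y": -0.0356,"z": 0.008,"rx": 0,"ry": 0,"rz": 0,"claw": 0.5},{"x": -0.0463,"y": -0.0356,"z": 0.008,"rx": 0,"ry": 0,"rz": 0,"claw": 0.5},{"x": -0.0463,"y": -0.0356,"z": 0.06,"rx": 0,"ry": 0,"rz": 0,"claw": 0.5},{"x": -0.0463,"y": -0.0356,"z": 0.1,"rx": 0,"ry": 0,"rz": 0,"claw": 0.5},{"x": -0.0463,"y": -0.0356,"z": 0.149,"rx": 0,"ry": 0,"rz": 0,"claw": 0.5},{"x": -0.0463,"y": -0.0356,"z": 0.149,"rx": 0,"ry": 0,"rz": 0,"claw": 0.5},{"x": -0.0463,"y": -0.0356,"z": 0.149,"rx": 0,"ry": 0,"rz": 0,"claw": -0.2},{"x": -0.0463,"y": -0.0356,"z": 0.149,"rx": 0,"ry": 0,"rz": 0,"claw": -0.2},{"x": -0.0463,"y": -0.0356,"z": 0.149,"rx": 0,"ry": 0,"rz": 0,"claw": -0.2},{"x": -0.0463,"y": -0.0356,"z": 0.149,"rx": 0,"ry": 0,"rz": 0,"claw": -0.2}], squeeze=15)

```text
time: 3.6
tool_pos: [0.5447, 0.1124, 0.0473]
tool_rot: [3.141, 0.004, 3.015]
contact_force: [-0.9, -3.7, 2.8]
opening: 0.0468
grip_force: 1.5
```

```bash
python3 - <<'E'
from h import *
o=robot.observe(); print(rack(o['tool_pos']))
go(lane(.028,0),.047)
E
```

```text
[ 0.0947602  -0.00071034]
target [0.4786 0.1216 0.047 ] shift/.75 [0.089  0.001  0.0001] turn/(pi/4) [0.001 0.005 0.001] mm [66.8  0.7  0. ]
```

Emit:
step_arm(steps=[{"x": 0,"y": 0,"z": 0,"rx": 0,"ry": 0,"rz": 0,"claw": -0.2},{"x": 0,"y": 0,"z": 0,"rx": 0,"ry": 0,"rz": 0,"claw": -0.2},{"x": 0,"y": 0,"z": 0,"rx": 0,"ry": 0,"rz": 0,"claw": -0.2}])

```text
time: 3.85
tool_pos: [0.5446, 0.1122, 0.0471]
tool_rot: [3.141, 0.004, 3.015]
contact_force: [-0.7, -0.3, 6.9]
opening: 0.0437
grip_force: 15.0
```

```bash
python3 - <<'E'
from h import *
o=robot.observe(); print(rack(o['tool_pos']))
go(lane(.027,0),.047)
E
```

```text
[ 0.09465632 -0.00096753]
target [0.4776 0.1217 0.047 ] shift/.75 [ 0.0902  0.0013 -0.0002] turn/(pi/4) [0.001 0.005 0.   ] mm [67.7  1.  -0.1]
```

Emit:
step_arm(steps=[{"x": 0,"y": 0.0013,"z": -0.006,"rx": 0,"ry": 0,"rz": 0,"claw": -0.2},{"x": 0,"y": 0.0013,"z": -0.006,"rx": 0,"ry": 0,"rz": 0,"claw": -0.2},{"x": 0,"y": 0.0013,"z": -0.006,"rx": 0,"ry": 0,"rz": 0,"claw": -0.2}])

```text
time: 4.1
tool_pos: [0.5436, 0.1131, 0.0499]
tool_rot: [3.141, 0.001, 3.015]
contact_force: [0.3, -0.1, -1.9]
opening: 0.0437
grip_force: 15.0
```

```bash
python3 - <<'E'
from h import *
o=robot.observe(); print(rack(o['tool_pos']),o['qpos'])
go(lane(.027,0),.047)
E
```

```text
[ 0.09358782 -0.0001432 ] [ 6.70264310e-02  5.94036131e-01  1.65504194e+00  1.64416465e-04
  8.91782465e-01 -1.37702793e+00]
target [0.4776 0.1217 0.047 ] shift/.75 [0.0888 0.0002 0.0038] turn/(pi/4) [0.    0.001 0.   ] mm [66.6  0.2  2.9]
```

Emit:
step_arm(steps=[{"x": 0.04,"y": 0,"z": 0,"rx": 0,"ry": 0,"rz": 0,"claw": -0.2},{"x": 0.07,"y": 0,"z": 0,"rx": 0,"ry": 0,"rz": 0,"claw": -0.2},{"x": 0.0888,"y": 0,"z": 0,"rx": 0,"ry": 0,"rz": 0,"claw": -0.2},{"x": 0.0888,"y": 0,"z": 0,"rx": 0,"ry": 0,"rz": 0,"claw": -0.2},{"x": 0.0888,"y": 0,"z": 0.004,"rx": 0,"ry": 0,"rz": 0,"claw": -0.2},{"x": 0.0888,"y": 0,"z": 0.004,"rx": 0,"ry": 0,"rz": 0,"claw": -0.2},{"x": 0.0888,"y": 0,"z": 0.004,"rx": 0,"ry": 0,"rz": 0,"claw": -0.2}])

```text
time: 4.68
tool_pos: [0.4782, 0.1216, 0.0468]
tool_rot: [3.141, 0.0, 3.014]
contact_force: [-5.2, 0.6, 6.4]
opening: 0.0435
grip_force: 15.0
```

```bash
python3 - <<'E'
from h import *
o=robot.observe(); print(rack(o['tool_pos']))
go(lane(.027,0),.047)
E
```

```text
[ 2.75939032e-02 -3.21658124e-05]
target [0.4776 0.1217 0.047 ] shift/.75 [ 0.0008  0.     -0.0002] turn/(pi/4) [ 0.001  0.    -0.   ] mm [ 0.6  0.  -0.2]
```

Emit:
step_arm(steps=[{"x": 0,"y": 0,"z": 0,"rx": 0,"ry": 0,"rz": 0,"claw": 0.4},{"x": 0,"y": 0,"z": 0,"rx": 0,"ry": 0,"rz": 0,"claw": 0.4},{"x": 0,"y": 0,"z": 0,"rx": 0,"ry": 0,"rz": 0,"claw": 0.4},{"x": 0,"y": 0,"z": 0,"rx": 0,"ry": 0,"rz": 0,"claw": 0.4},{"x": 0,"y": 0,"z": -0.05,"rx": 0,"ry": 0,"rz": 0,"claw": 0.4},{"x": 0,"y": 0,"z": -0.09,"rx": 0,"ry": 0,"rz": 0,"claw": 0.4},{"x": -0.05,"y": 0,"z": -0.1,"rx": 0,"ry": 0,"rz": 0,"claw": 0.4},{"x": -0.1,"y": 0,"z": -0.1,"rx": 0,"ry": 0,"rz": 0,"claw": 0.4},{"x": -0.15,"y": 0,"z": -0.1,"rx": 0,"ry": 0,"rz": 0,"claw": 0.4},{"x": -0.2,"y": 0,"z": -0.1,"rx": 0,"ry": 0,"rz": 0,"claw": 0.4},{"x": -0.225,"y": 0,"z": -0.1,"rx": 0,"ry": 0,"rz": 0,"claw": 0.4},{"x": -0.225,"y": 0,"z": -0.1,"rx": 0,"ry": 0,"rz": 0,"claw": 0.4}])

```text
time: 5.68
tool_pos: [0.6484, 0.0989, 0.1206]
tool_rot: [3.141, 0.003, 3.013]
contact_force: [-1.8, 0.9, -0.5]
opening: 0.0642
grip_force: 0.0
```

```bash
python3 - <<'E'
from h import *
o=robot.observe(); print(rack(o['tool_pos']))
im,d=read_camera('side'); olds('side',im,d); im,d=read_camera('top'); olds('top',im,d)
go(lane(.1965,0),.047)
E
```

```text
[ 0.19935425 -0.00099886]
side tall in lane [0.646 0.101] r 0.0226 z 0.095 rack [0.196 0.001] 177 [24 34 69]
side tall in lane [0.477 0.12 ] r 0.0216 z 0.095 rack [ 0.027 -0.002] 211 [27 47 98]
top tall in lane [0.633 0.104] r 0.0158 z 0.094 rack [0.184 0.002] 47 [24 37 65]
target [0.6457 0.1002 0.047 ] shift/.75 [-0.0015  0.0007  0.0979] turn/(pi/4) [-0.    -0.002 -0.001] mm [-1.1  0.5 73.4]
```

Emit:
step_arm(steps=[{"x": -0.001,"y": 0,"z": 0.05,"rx": 0,"ry": 0,"rz": 0,"claw": 0.4},{"x": -0.001,"y": 0,"z": 0.098,"rx": 0,"ry": 0,"rz": 0,"claw": 0.4},{"x": -0.001,"y": 0,"z": 0.098,"rx": 0,"ry": 0,"rz": 0,"claw": 0.4},{"x": -0.001,"y": 0,"z": 0.098,"rx": 0,"ry": 0,"rz": 0,"claw": 0.4},{"x": -0.001,"y": 0,"z": 0.098,"rx": 0,"ry": 0,"rz": 0,"claw": -0.2},{"x": -0.001,"y": 0,"z": 0.098,"rx": 0,"ry": 0,"rz": 0,"claw": -0.2},{"x": -0.001,"y": 0,"z": 0.098,"rx": 0,"ry": 0,"rz": 0,"claw": -0.2},{"x": -0.001,"y": 0,"z": 0.098,"rx": 0,"ry": 0,"rz": 0,"claw": -0.2},{"x": -0.001,"y": 0,"z": 0.098,"rx": 0,"ry": 0,"rz": 0,"claw": -0.2},{"x": -0.001,"y": 0,"z": 0.098,"rx": 0,"ry": 0,"rz": 0,"claw": -0.2}])

```text
time: 6.62
tool_pos: [0.6466, 0.1003, 0.0501]
tool_rot: [3.141, 0.003, 3.015]
contact_force: [-1.6, 0.7, 6.9]
opening: 0.0434
grip_force: 15.0
```

```bash
python3 - <<'E'
from h import *
o=robot.observe(); print(rack(o['tool_pos']))
go(lane(.0755,0),.05)
E
```

```text
[1.97367121e-01 1.85610279e-04]
target [0.5257 0.1155 0.05  ] shift/.75 [ 0.1625 -0.0002 -0.0004] turn/(pi/4) [0.001 0.004 0.   ] mm [121.9  -0.2  -0.3]
```

Emit:
step_arm(steps=[{"x": 0,"y": 0,"z": -0.01,"rx": 0,"ry": 0,"rz": 0,"claw": -0.2},{"x": 0,"y": 0,"z": -0.01,"rx": 0,"ry": 0,"rz": 0,"claw": -0.2},{"x": 0.05,"y": 0,"z": -0.01,"rx": 0,"ry": 0,"rz": 0,"claw": -0.2},{"x": 0.09,"y": 0,"z": -0.01,"rx": 0,"ry": 0,"rz": 0,"claw": -0.2},{"x": 0.13,"y": 0,"z": -0.01,"rx": 0,"ry": 0,"rz": 0,"claw": -0.2},{"x": 0.15,"y": 0,"z": -0.01,"rx": 0,"ry": 0,"rz": 0,"claw": -0.2},{"x": 0.1615,"y": 0,"z": -0.01,"rx": 0,"ry": 0,"rz": 0,"claw": -0.2},{"x": 0.1615,"y": 0,"z": -0.01,"rx": 0,"ry": 0,"rz": 0,"claw": -0.2},{"x": 0.1615,"y": 0,"z": -0.01,"rx": 0,"ry": 0,"rz": 0,"claw": -0.2}])

```text
time: 7.37
tool_pos: [0.5265, 0.1153, 0.0559]
tool_rot: [3.141, 0.002, 3.015]
contact_force: [-0.1, -0.3, -2.4]
opening: 0.0437
grip_force: 15.0
```

```bash
python3 - <<'E'
from h import *
o=robot.observe(); print(rack(o['tool_pos']))
go(lane(.0755,0),.05)
E
```

```text
[ 0.07636659 -0.00013649]
target [0.5257 0.1155 0.05  ] shift/.75 [0.0012 0.0002 0.0078] turn/(pi/4) [0.    0.002 0.   ] mm [0.9 0.1 5.9]
```

Emit:
step_arm(steps=[{"x": 0.001,"y": 0,"z": 0.009,"rx": 0,"ry": 0,"rz": 0,"claw": -0.2},{"x": 0.001,"y": 0,"z": 0.009,"rx": 0,"ry": 0,"rz": 0,"claw": -0.2},{"x": 0.001,"y": 0,"z": 0.009,"rx": 0,"ry": 0,"rz": 0,"claw": -0.2},{"x": 0.001,"y": 0,"z": 0.009,"rx": 0,"ry": 0,"rz": 0,"claw": 0.4},{"x": 0.001,"y": 0,"z": 0.009,"rx": 0,"ry": 0,"rz": 0,"claw": 0.4},{"x": 0.001,"y": 0,"z": 0.009,"rx": 0,"ry": 0,"rz": 0,"claw": 0.4},{"x": 0.001,"y": 0,"z": 0.009,"rx": 0,"ry": 0,"rz": 0,"claw": 0.4},{"x": 0.001,"y": 0,"z": -0.05,"rx": 0,"ry": 0,"rz": 0,"claw": 0.4},{"x": 0.001,"y": 0,"z": -0.1,"rx": 0,"ry": 0,"rz": 0,"claw": 0.4},{"x": -0.05,"y": 0,"z": -0.14,"rx": 0,"ry": 0,"rz": 0,"claw": 0.4},{"x": -0.1,"y": 0,"z": -0.15,"rx": 0,"ry": 0,"rz": 0,"claw": 0.4},{"x": -0.15,"y": 0,"z": -0.15,"rx": 0,"ry": 0,"rz": 0,"claw": 0.4}])

```text
time: 8.37
tool_pos: [0.6395, 0.1012, 0.1727]
tool_rot: [3.14, 0.007, 3.015]
contact_force: [1.8, -0.3, 0.4]
opening: 0.0642
grip_force: 0.0
```

```bash
python3 - <<'E'
from h import *
for c in('side','top'):
    im,d=read_camera(c); olds(c,im,d); show(c,im,d,y1=.02)
go([.427,-.0355],.15)
E
```

```text
side tall in lane [0.529 0.112] r 0.0228 z 0.095 rack [ 0.079 -0.003] 201 [ 30  50 105]
side tall in lane [0.478 0.12 ] r 0.0218 z 0.095 rack [ 0.028 -0.002] 209 [ 27  48 100]
side z 0.017 mean [ 0.627 -0.05 ] enc [ 0.628 -0.05 ] r 0.0218 bgr [ 51 223 238] 187
side z 0.017 mean [ 0.534 -0.038] enc [ 0.534 -0.036] r 0.0232 bgr [19 21 53] 209
side z 0.072 mean [ 0.425 -0.04 ] enc [ 0.426 -0.037] r 0.0146 bgr [ 95 123 163] 105
side z 0.017 mean [ 0.528 -0.151] enc [ 0.529 -0.151] r 0.0223 bgr [211  78  60] 267
side z 0.029 mean [ 0.432 -0.146] enc [ 0.433 -0.144] r 0.0317 bgr [ 75 185 237] 435
side z 0.058 mean [ 0.52  -0.255] enc [ 0.527 -0.248] r 0.0164 bgr [ 62 127 176] 74
side z 0.052 mean [ 0.526 -0.341] enc [ 0.527 -0.34 ] r 0.0128 bgr [186 187 192] 167
side z 0.017 mean [ 0.419 -0.251] enc [ 0.42 -0.25] r 0.0214 bgr [ 63 183  61] 409
side z 0.072 mean [ 0.422 -0.337] enc [ 0.424 -0.336] r 0.0154 bgr [ 92 122 159] 225
top z 0.019 mean [ 0.628 -0.048] enc [ 0.628 -0.047] r 0.0207 bgr [ 98 249 249] 108
top z 0.019 mean [ 0.535 -0.035] enc [ 0.535 -0.036] r 0.0201 bgr [71 73 72] 121
top z 0.058 mean [ 0.527 -0.241] enc [ 0.528 -0.246] r 0.0166 bgr [ 71 146 187] 39
top z 0.052 mean [ 0.528 -0.338] enc [ 0.527 -0.338] r 0.0123 bgr [243 243 243] 75
top z 0.019 mean [ 0.529 -0.149] enc [ 0.529 -0.148] r 0.0205 bgr [251 155  91] 116
top z 0.03 mean [ 0.433 -0.142] enc [ 0.433 -0.141] r 0.0287 bgr [145 243 249] 170
top z 0.072 mean [ 0.427 -0.034] enc [ 0.427 -0.034] r 0.0148 bgr [117 150 198] 80
top z 0.072 mean [ 0.425 -0.332] enc [ 0.424 -0.333] r 0.0145 bgr [112 143 194] 79
top z 0.019 mean [ 0.42  -0.248] enc [ 0.42  -0.248] r 0.0205 bgr [142 246 123] 131
target [ 0.427  -0.0355  0.15  ] shift/.75 [ 0.2609 -0.2155  0.0218] turn/(pi/4) [ 0.     0.004 -0.002] mm [ 195.6 -161.6   16.4]
```

Emit:
step_arm(steps=[{"x": 0.13,"y": -0.1,"z": 0.02,"rx": 0,"ry": 0,"rz": 0,"claw": 0.5},{"x": 0.26,"y": -0.2155,"z": 0.022,"rx": 0,"ry": 0,"rz": 0,"claw": 0.5},{"x": 0.26,"y": -0.2155,"z": 0.022,"rx": 0,"ry": 0,"rz": 0,"claw": 0.5},{"x": 0.26,"y": -0.2155,"z": 0.022,"rx": 0,"ry": 0,"rz": 0,"claw": 0.5},{"x": 0.26,"y": -0.2155,"z": 0.022,"rx": 0,"ry": 0,"rz": 0,"claw": 0.5},{"x": 0.26,"y": -0.2155,"z": 0.022,"rx": 0,"ry": 0,"rz": 0,"claw": 0.5},{"x": 0.26,"y": -0.2155,"z": 0.022,"rx": 0,"ry": 0,"rz": 0,"claw": 0.5},{"x": 0.261,"y": -0.2155,"z": 0.022,"rx": 0,"ry": 0,"rz": 0,"claw": 0.5}])

```text
time: 9.13
tool_pos: [0.42, -0.035, 0.1512]
tool_rot: [3.141, -0.002, 3.012]
contact_force: [-0.3, -0.4, -0.7]
opening: 0.069
grip_force: 0.0
```

```bash
python3 - <<'E'
from h import *
im,d=read_camera('side'); show('side',im,d,y1=.02,zmin=.055)
go([.427,-.0355],.025)
E
```

```text
side z 0.072 mean [ 0.426 -0.039] enc [ 0.426 -0.037] r 0.015 bgr [56 71 97] 93
side z 0.062 mean [ 0.521 -0.255] enc [ 0.527 -0.248] r 0.0158 bgr [ 67 137 191] 54
side z 0.073 mean [ 0.423 -0.336] enc [ 0.424 -0.335] r 0.0153 bgr [ 92 122 162] 211
target [ 0.427  -0.0355  0.025 ] shift/.75 [-0.0071 -0.0003  0.1688] turn/(pi/4) [ 0.     0.    -0.002] mm [ -5.3  -0.2 126.6]
```

Emit:
step_arm(steps=[{"x": -0.0075,"y": 0,"z": 0.05,"rx": 0,"ry": 0,"rz": 0,"claw": 0.5},{"x": -0.0075,"y": 0,"z": 0.1,"rx": 0,"ry": 0,"rz": 0,"claw": 0.5},{"x": -0.0075,"y": 0,"z": 0.15,"rx": 0,"ry": 0,"rz": 0,"claw": 0.5},{"x": -0.0075,"y": 0,"z": 0.168,"rx": 0,"ry": 0,"rz": 0,"claw": 0.5},{"x": -0.0075,"y": 0,"z": 0.168,"rx": 0,"ry": 0,"rz": 0,"claw": 0.5},{"x": -0.0075,"y": 0,"z": 0.168,"rx": 0,"ry": 0,"rz": 0,"claw": 0.5},{"x": -0.0075,"y": 0,"z": 0.168,"rx": 0,"ry": 0,"rz": 0,"claw": -0.2},{"x": -0.0075,"y": 0,"z": 0.168,"rx": 0,"ry": 0,"rz": 0,"claw": -0.2},{"x": -0.0075,"y": 0,"z": 0.168,"rx": 0,"ry": 0,"rz": 0,"claw": -0.2},{"x": -0.0075,"y": 0,"z": 0.168,"rx": 0,"ry": 0,"rz": 0,"claw": -0.2},{"x": -0.0075,"y": 0,"z": 0.168,"rx": 0,"ry": 0,"rz": 0,"claw": -0.2},{"x": -0.0075,"y": 0,"z": 0.168,"rx": 0,"ry": 0,"rz": 0,"claw": -0.2}])

```text
time: 10.18
tool_pos: [0.4286, -0.0353, 0.0263]
tool_rot: [-3.142, 0.002, 3.015]
contact_force: [-1.3, -0.3, 6.8]
opening: 0.0438
grip_force: 15.0
```

```bash
python3 - <<'E'
from h import *
go(lane(.135,0),.16)
E
```

```text
target [0.5847 0.108  0.16  ] shift/.75 [-0.1826  0.2159 -0.178 ] turn/(pi/4) [-0.     0.002 -0.   ] mm [-136.9  161.9 -133.5]
```

Emit:
step_arm(steps=[{"x": 0,"y": 0,"z": -0.05,"rx": 0,"ry": 0,"rz": 0,"claw": -0.2},{"x": 0,"y": 0,"z": -0.1,"rx": 0,"ry": 0,"rz": 0,"claw": -0.2},{"x": 0,"y": 0,"z": -0.15,"rx": 0,"ry": 0,"rz": 0,"claw": -0.2},{"x": -0.03,"y": 0.04,"z": -0.17,"rx": 0,"ry": 0,"rz": 0,"claw": -0.2},{"x": -0.06,"y": 0.07,"z": -0.178,"rx": 0,"ry": 0,"rz": 0,"claw": -0.2},{"x": -0.09,"y": 0.105,"z": -0.178,"rx": 0,"ry": 0,"rz": 0,"claw": -0.2},{"x": -0.12,"y": 0.14,"z": -0.178,"rx": 0,"ry": 0,"rz": 0,"claw": -0.2},{"x": -0.15,"y": 0.175,"z": -0.178,"rx": 0,"ry": 0,"rz": 0,"claw": -0.2},{"x": -0.175,"y": 0.205,"z": -0.178,"rx": 0,"ry": 0,"rz": 0,"claw": -0.2},{"x": -0.1826,"y": 0.216,"z": -0.178,"rx": 0,"ry": 0,"rz": 0,"claw": -0.2},{"x": -0.1826,"y": 0.216,"z": -0.178,"rx": 0,"ry": 0,"rz": 0,"claw": -0.2}])

```text
time: 11.1
tool_pos: [0.585, 0.1099, 0.1581]
tool_rot: [3.141, -0.001, 3.017]
contact_force: [-1.3, -0.7, -1.4]
opening: 0.0436
grip_force: 15.0
```

```bash
python3 - <<'E'
from h import *
o=robot.observe(); print(rack(o['tool_pos']))
go(lane(.135,0),.0465)
im,d=read_camera('side'); show('side',im,d,y1=.02)
E
```

```text
[0.13507298 0.00187725]
target [0.5847 0.108  0.0465] shift/.75 [ 0.     -0.0026  0.1488] turn/(pi/4) [ 0.    -0.001  0.003] mm [  0.   -1.9 111.6]
side z 0.017 mean [ 0.627 -0.05 ] enc [ 0.627 -0.049] r 0.0216 bgr [ 51 223 238] 186
side z 0.017 mean [ 0.534 -0.038] enc [ 0.535 -0.037] r 0.0216 bgr [18 20 54] 209
side z 0.017 mean [ 0.528 -0.151] enc [ 0.529 -0.151] r 0.0221 bgr [210  78  60] 273
side z 0.029 mean [ 0.432 -0.145] enc [ 0.433 -0.144] r 0.0305 bgr [ 76 187 239] 428
side z 0.058 mean [ 0.521 -0.254] enc [ 0.527 -0.248] r 0.0162 bgr [ 62 128 179] 71
side z 0.052 mean [ 0.526 -0.341] enc [ 0.528 -0.34 ] r 0.0133 bgr [186 187 192] 167
side z 0.017 mean [ 0.419 -0.251] enc [ 0.419 -0.249] r 0.0216 bgr [ 64 184  61] 409
side z 0.072 mean [ 0.422 -0.336] enc [ 0.424 -0.334] r 0.0155 bgr [ 92 121 159] 225
```

Emit:
step_arm(steps=[{"x": 0,"y": -0.0026,"z": 0.05,"rx": 0,"ry": 0,"rz": 0,"claw": -0.2},{"x": 0,"y": -0.0026,"z": 0.1,"rx": 0,"ry": 0,"rz": 0,"claw": -0.2},{"x": 0,"y": -0.0026,"z": 0.11,"rx": 0,"ry": 0,"rz": 0,"claw": -0.2},{"x": 0,"y": -0.0026,"z": 0.11,"rx": 0,"ry": 0,"rz": 0,"claw": -0.2},{"x": 0,"y": -0.0026,"z": 0.13,"rx": 0,"ry": 0,"rz": 0,"claw": -0.2},{"x": 0,"y": -0.0026,"z": 0.145,"rx": 0,"ry": 0,"rz": 0,"claw": -0.2},{"x": 0,"y": -0.0026,"z": 0.149,"rx": 0,"ry": 0,"rz": 0,"claw": -0.2},{"x": 0,"y": -0.0026,"z": 0.149,"rx": 0,"ry": 0,"rz": 0,"claw": -0.2},{"x": 0,"y": -0.0026,"z": 0.149,"rx": 0,"ry": 0,"rz": 0,"claw": -0.2}])

```text
time: 11.9
tool_pos: [0.5845, 0.1062, 0.0482]
tool_rot: [3.141, 0.001, 3.015]
contact_force: [0.1, -0.5, -1.9]
opening: 0.0439
grip_force: 15.0
```

```bash
python3 - <<'E'
from h import *
o=robot.observe(); print(rack(o['tool_pos']))
go(lane(.135,0),.0465)
E
```

```text
[ 0.13503222 -0.0018435 ]
target [0.5847 0.108  0.0465] shift/.75 [0.     0.0025 0.0023] turn/(pi/4) [0.    0.001 0.   ] mm [0.  1.8 1.7]
```

Emit:
step_arm(steps=[{"x": 0,"y": 0.0025,"z": 0.004,"rx": 0,"ry": 0,"rz": 0,"claw": -0.2},{"x": 0,"y": 0.0025,"z": 0.004,"rx": 0,"ry": 0,"rz": 0,"claw": -0.2},{"x": 0,"y": 0.0025,"z": 0.004,"rx": 0,"ry": 0,"rz": 0,"claw": -0.2},{"x": 0,"y": 0.0025,"z": 0.004,"rx": 0,"ry": 0,"rz": 0,"claw": 0.4},{"x": 0,"y": 0.0025,"z": 0.004,"rx": 0,"ry": 0,"rz": 0,"claw": 0.4},{"x": 0,"y": 0.0025,"z": 0.004,"rx": 0,"ry": 0,"rz": 0,"claw": 0.4},{"x": 0,"y": 0.0025,"z": 0.004,"rx": 0,"ry": 0,"rz": 0,"claw": 0.4},{"x": 0,"y": 0.0025,"z": -0.05,"rx": 0,"ry": 0,"rz": 0,"claw": 0.4},{"x": 0,"y": 0.0025,"z": -0.1,"rx": 0,"ry": 0,"rz": 0,"claw": 0.4},{"x": 0,"y": -0.04,"z": -0.12,"rx": 0,"ry": 0,"rz": 0,"claw": 0.4},{"x": 0,"y": -0.09,"z": -0.12,"rx": 0,"ry": 0,"rz": 0,"claw": 0.4},{"x": 0,"y": -0.14,"z": -0.12,"rx": 0,"ry": 0,"rz": 0,"claw": 0.4}])

```text
time: 12.9
tool_pos: [0.5713, 0.0017, 0.1388]
tool_rot: [3.141, 0.003, 3.017]
contact_force: [0.8, 0.1, -0.9]
opening: 0.0645
grip_force: 0.0
```

```bash
python3 - <<'E'
from h import *
for c in('side','top'):
    im,d=read_camera(c); olds(c,im,d); show(c,im,d,y1=.02); show(c,im,d,x0=.56,x1=.63,y0=.05,y1=.15,zmin=.05)
cv2.imwrite('pics/top1.png',im[100:300,200:480])
go([.529,-.1495],.12)
E
```

```text
side tall in lane [0.581 0.106] r 0.0155 z 0.09 rack [ 0.132 -0.002] 76 [ 74  89 115]
side tall in lane [0.528 0.113] r 0.0219 z 0.095 rack [ 0.078 -0.002] 205 [ 30  52 109]
side tall in lane [0.478 0.12 ] r 0.0216 z 0.095 rack [ 0.028 -0.002] 210 [23 37 82]
side z 0.017 mean [ 0.627 -0.05 ] enc [ 0.629 -0.049] r 0.0216 bgr [ 52 227 241] 181
side z 0.017 mean [ 0.534 -0.038] enc [ 0.535 -0.037] r 0.022 bgr [16 18 47] 208
side z 0.017 mean [ 0.528 -0.151] enc [ 0.528 -0.15 ] r 0.0219 bgr [212  80  60] 274
side z 0.029 mean [ 0.432 -0.145] enc [ 0.433 -0.144] r 0.0313 bgr [ 77 191 241] 427
side z 0.058 mean [ 0.52  -0.255] enc [ 0.527 -0.248] r 0.0162 bgr [ 64 131 182] 71
side z 0.052 mean [ 0.526 -0.341] enc [ 0.528 -0.341] r 0.0128 bgr [190 191 196] 167
side z 0.017 mean [ 0.419 -0.251] enc [ 0.42 -0.25] r 0.0218 bgr [ 65 186  62] 414
side z 0.072 mean [ 0.422 -0.336] enc [ 0.424 -0.335] r 0.0155 bgr [ 95 125 163] 230
side z 0.092 mean [0.582 0.104] enc [0.583 0.106] r 0.0138 bgr [ 70  85 112] 64
top tall in lane [0.584 0.11 ] r 0.0143 z 0.09 rack [0.134 0.002] 76 [ 75  96 126]
top t
[... 252 characters left out ...]
.058 mean [ 0.527 -0.242] enc [ 0.528 -0.245] r 0.0166 bgr [ 73 149 191] 38
top z 0.053 mean [ 0.527 -0.338] enc [ 0.527 -0.338] r 0.0123 bgr [246 246 245] 65
top z 0.019 mean [ 0.528 -0.149] enc [ 0.529 -0.148] r 0.0204 bgr [253 158  95] 135
top z 0.03 mean [ 0.433 -0.142] enc [ 0.434 -0.143] r 0.0289 bgr [147 244 249] 190
top z 0.072 mean [ 0.424 -0.332] enc [ 0.425 -0.332] r 0.015 bgr [115 146 198] 76
top z 0.019 mean [ 0.42  -0.248] enc [ 0.42  -0.247] r 0.0211 bgr [143 246 125] 137
top z 0.092 mean [0.584 0.111] enc [0.584 0.11 ] r 0.0139 bgr [ 74  95 126] 64
target [ 0.529  -0.1495  0.12  ] shift/.75 [ 0.029  -0.2017  0.0236] turn/(pi/4) [-0.002  0.001 -0.006] mm [  21.7 -151.3   17.7]
```

Emit:
step_arm(steps=[{"x": 0.01,"y": -0.05,"z": 0.005,"rx": 0,"ry": 0,"rz": 0,"claw": 0.35},{"x": 0.018,"y": -0.1,"z": 0.01,"rx": 0,"ry": 0,"rz": 0,"claw": 0.35},{"x": 0.025,"y": -0.15,"z": 0.02,"rx": 0,"ry": 0,"rz": 0,"claw": 0.35},{"x": 0.029,"y": -0.19,"z": 0.024,"rx": 0,"ry": 0,"rz": 0,"claw": 0.35},{"x": 0.029,"y": -0.2017,"z": 0.024,"rx": 0,"ry": 0,"rz": 0,"claw": 0.35},{"x": 0.029,"y": -0.2017,"z": 0.07,"rx": 0,"ry": 0,"rz": 0,"claw": 0.35},{"x": 0.029,"y": -0.2017,"z": 0.12,"rx": 0,"ry": 0,"rz": 0,"claw": 0.35},{"x": 0.029,"y": -0.2017,"z": 0.15,"rx": 0,"ry": 0,"rz": 0,"claw": 0.35},{"x": 0.029,"y": -0.2017,"z": 0.15,"rx": 0,"ry": 0,"rz": 0,"claw": 0.35},{"x": 0.029,"y": -0.2017,"z": 0.15,"rx": 0,"ry": 0,"rz": 0,"claw": 0.35}])

```text
time: 13.83
tool_pos: [0.5299, -0.1441, 0.0241]
tool_rot: [3.141, -0.002, 3.015]
contact_force: [1.0, 0.2, 1.5]
opening: 0.0621
grip_force: 0.0
```

```bash
python3 - <<'E'
from h import *
go([.529,-.1495],.004)
E
```

```text
target [ 0.529  -0.1495  0.004 ] shift/.75 [ 0.0002 -0.0073  0.0267] turn/(pi/4) [ 0.001 -0.003  0.001] mm [ 0.1 -5.5 20.1]
```

Emit:
step_arm(steps=[{"x": 0,"y": -0.0073,"z": 0,"rx": 0,"ry": 0,"rz": 0,"claw": 0.35},{"x": 0,"y": -0.0073,"z": 0,"rx": 0,"ry": 0,"rz": 0,"claw": 0.35},{"x": 0,"y": -0.0073,"z": 0.015,"rx": 0,"ry": 0,"rz": 0,"claw": 0.35},{"x": 0,"y": -0.0073,"z": 0.025,"rx": 0,"ry": 0,"rz": 0,"claw": 0.35},{"x": 0,"y": -0.0073,"z": 0.025,"rx": 0,"ry": 0,"rz": 0,"claw": 0.35},{"x": 0,"y": -0.0073,"z": 0.025,"rx": 0,"ry": 0,"rz": 0,"claw": 0.35},{"x": 0,"y": -0.0073,"z": 0.025,"rx": 0,"ry": 0,"rz": 0,"claw": 0.35}])

```text
time: 14.42
tool_pos: [0.5293, -0.1506, 0.0059]
tool_rot: [3.141, -0.0, 3.015]
contact_force: [0.5, 0.2, -0.7]
opening: 0.0619
grip_force: 0.0
```

```bash
python3 - <<'E'
from h import *
go([.529,-.1495],.004)
E
```

```text
target [ 0.529  -0.1495  0.004 ] shift/.75 [0.0006 0.0014 0.0025] turn/(pi/4) [ 0. -0.  0.] mm [0.5 1.  1.9]
```

Go 2 mm lower and close gently.

Emit:
step_arm(steps=[{"x": 0,"y": 0.0013,"z": 0.003,"rx": 0,"ry": 0,"rz": 0,"claw": 0.35},{"x": 0,"y": 0.0013,"z": 0.003,"rx": 0,"ry": 0,"rz": 0,"claw": 0.35},{"x": 0,"y": 0.0013,"z": 0.003,"rx": 0,"ry": 0,"rz": 0,"claw": -0.3},{"x": 0,"y": 0.0013,"z": 0.003,"rx": 0,"ry": 0,"rz": 0,"claw": -0.3},{"x": 0,"y": 0.0013,"z": 0.003,"rx": 0,"ry": 0,"rz": 0,"claw": -0.3},{"x": 0,"y": 0.0013,"z": 0.003,"rx": 0,"ry": 0,"rz": 0,"claw": -0.3},{"x": 0,"y": 0.0013,"z": 0.003,"rx": 0,"ry": 0,"rz": 0,"claw": -0.3},{"x": 0,"y": 0.0013,"z": 0.003,"rx": 0,"ry": 0,"rz": 0,"claw": -0.3}], squeeze=8)

```text
time: 15.08
tool_pos: [0.5295, -0.1497, 0.0038]
tool_rot: [3.142, 0.0, 3.015]
contact_force: [-0.3, 0.1, -0.2]
opening: 0.0415
grip_force: 8.0
```

```bash
python3 - <<'E'
from h import *
go(lane(.1345),.12)
E
```

```text
target [0.5842 0.1081 0.12  ] shift/.75 [-0.0288  0.3502 -0.155 ] turn/(pi/4) [0. 0. 0.] mm [ -21.6  262.6 -116.2]
```

Emit:
step_arm(steps=[{"x": 0,"y": 0,"z": -0.05,"rx": 0,"ry": 0,"rz": 0,"claw": -0.3},{"x": 0,"y": 0,"z": -0.1,"rx": 0,"ry": 0,"rz": 0,"claw": -0.3},{"x": 0,"y": 0.02,"z": -0.15,"rx": 0,"ry": 0,"rz": 0,"claw": -0.3},{"x": -0.01,"y": 0.07,"z": -0.155,"rx": 0,"ry": 0,"rz": 0,"claw": -0.3},{"x": -0.015,"y": 0.12,"z": -0.155,"rx": 0,"ry": 0,"rz": 0,"claw": -0.3},{"x": -0.02,"y": 0.17,"z": -0.155,"rx": 0,"ry": 0,"rz": 0,"claw": -0.3},{"x": -0.025,"y": 0.22,"z": -0.155,"rx": 0,"ry": 0,"rz": 0,"claw": -0.3},{"x": -0.0288,"y": 0.27,"z": -0.155,"rx": 0,"ry": 0,"rz": 0,"claw": -0.3},{"x": -0.0288,"y": 0.32,"z": -0.155,"rx": 0,"ry": 0,"rz": 0,"claw": -0.3},{"x": -0.0288,"y": 0.35,"z": -0.155,"rx": 0,"ry": 0,"rz": 0,"claw": -0.3},{"x": -0.0288,"y": 0.35,"z": -0.155,"rx": 0,"ry": 0,"rz": 0,"claw": -0.3},{"x": -0.0288,"y": 0.35,"z": -0.155,"rx": 0,"ry": 0,"rz": 0,"claw": -0.3}])

```text
time: 16.08
tool_pos: [0.5838, 0.1091, 0.1197]
tool_rot: [-3.141, -0.0, 3.017]
contact_force: [-0.8, -0.4, -0.5]
opening: 0.0411
grip_force: 8.0
```

```bash
python3 - <<'E'
from h import *
o=robot.observe(); print(rack(o['tool_pos']))
go(lane(.1345),.084)
im,d=read_camera('side'); show('side',im,d,y1=.02,zmin=.055)
E
```

```text
[0.13399767 0.00101382]
target [0.5842 0.1081 0.084 ] shift/.75 [-0.0007 -0.0013  0.0476] turn/(pi/4) [-0.    -0.     0.004] mm [-0.5 -1.  35.7]
side z 0.061 mean [ 0.521 -0.254] enc [ 0.527 -0.248] r 0.0163 bgr [ 64 132 184] 59
side z 0.072 mean [ 0.423 -0.336] enc [ 0.424 -0.335] r 0.0153 bgr [ 91 120 159] 219
```

Emit:
step_arm(steps=[{"x": 0,"y": -0.0007,"z": 0,"rx": 0,"ry": 0,"rz": 0,"claw": -0.3},{"x": 0,"y": -0.0007,"z": 0,"rx": 0,"ry": 0,"rz": 0,"claw": -0.3},{"x": 0,"y": -0.0007,"z": 0.02,"rx": 0,"ry": 0,"rz": 0,"claw": -0.3},{"x": 0,"y": -0.0007,"z": 0.035,"rx": 0,"ry": 0,"rz": 0,"claw": -0.3},{"x": 0,"y": -0.0007,"z": 0.042,"rx": 0,"ry": 0,"rz": 0,"claw": -0.3},{"x": 0,"y": -0.0007,"z": 0.046,"rx": 0,"ry": 0,"rz": 0,"claw": -0.3},{"x": 0,"y": -0.0007,"z": 0.046,"rx": 0,"ry": 0,"rz": 0,"claw": -0.3},{"x": 0,"y": -0.0007,"z": 0.046,"rx": 0,"ry": 0,"rz": 0,"claw": -0.3}])

```text
time: 16.8
tool_pos: [0.5842, 0.1073, 0.0855]
tool_rot: [3.141, 0.0, 3.014]
contact_force: [-0.3, -0.4, -0.5]
opening: 0.0413
grip_force: 8.0
```

```bash
python3 - <<'E'
from h import *
o=robot.observe(); print(rack(o['tool_pos']))
go(lane(.1345),.084)
E
```

```text
[ 0.13461373 -0.00080465]
target [0.5842 0.1081 0.084 ] shift/.75 [0.0002 0.0011 0.0021] turn/(pi/4) [ 0.  0. -0.] mm [0.1 0.8 1.5]
```

Emit:
step_arm(steps=[{"x": 0,"y": 0.001,"z": 0.002,"rx": 0,"ry": 0,"rz": 0,"claw": -0.3},{"x": 0,"y": 0.001,"z": 0.002,"rx": 0,"ry": 0,"rz": 0,"claw": -0.3},{"x": 0,"y": 0.001,"z": 0.002,"rx": 0,"ry": 0,"rz": 0,"claw": -0.3},{"x": 0,"y": 0.001,"z": 0.002,"rx": 0,"ry": 0,"rz": 0,"claw": 0.4},{"x": 0,"y": 0.001,"z": 0.002,"rx": 0,"ry": 0,"rz": 0,"claw": 0.4},{"x": 0,"y": 0.001,"z": 0.002,"rx": 0,"ry": 0,"rz": 0,"claw": 0.4},{"x": 0,"y": 0.001,"z": 0.002,"rx": 0,"ry": 0,"rz": 0,"claw": 0.4},{"x": 0,"y": 0.001,"z": -0.04,"rx": 0,"ry": 0,"rz": 0,"claw": 0.4},{"x": 0,"y": 0.001,"z": -0.08,"rx": 0,"ry": 0,"rz": 0,"claw": 0.4},{"x": 0,"y": -0.1,"z": -0.1,"rx": 0,"ry": 0,"rz": 0,"claw": 0.4},{"x": 0,"y": -0.1,"z": -0.1,"rx": 0,"ry": 0,"rz": 0,"claw": 0.4},{"x": 0,"y": -0.1,"z": -0.1,"rx": 0,"ry": 0,"rz": 0,"claw": 0.4}])

```text
time: 17.8
tool_pos: [0.575, 0.0281, 0.1625]
tool_rot: [-3.139, 0.003, 3.011]
contact_force: [1.4, 0.5, 0.1]
opening: 0.0643
grip_force: 0.0
```

```bash
python3 - <<'E'
from h import *
for c in('side','top'):
    im,d=read_camera(c); cv2.imwrite(f'pics/{c}2.png',im); olds(c,im,d); show(c,im,d,y1=.02)
go([.4245,-.334],.15)
E
```

```text
side tall in lane [0.583 0.108] r 0.0218 z 0.095 rack [ 0.133 -0.001] 195 [104  45  48]
side tall in lane [0.528 0.114] r 0.0223 z 0.095 rack [ 0.078 -0.001] 204 [28 46 97]
side tall in lane [0.478 0.119] r 0.022 z 0.095 rack [ 0.027 -0.002] 207 [22 36 79]
side z 0.017 mean [ 0.627 -0.051] enc [ 0.628 -0.05 ] r 0.0213 bgr [ 52 225 240] 187
side z 0.017 mean [ 0.534 -0.038] enc [ 0.535 -0.037] r 0.0217 bgr [16 19 51] 213
side z 0.029 mean [ 0.432 -0.145] enc [ 0.433 -0.144] r 0.0312 bgr [ 76 189 240] 428
side z 0.058 mean [ 0.52  -0.254] enc [ 0.527 -0.248] r 0.0162 bgr [ 62 129 180] 74
side z 0.052 mean [ 0.526 -0.341] enc [ 0.527 -0.34 ] r 0.0127 bgr [186 187 192] 171
side z 0.017 mean [ 0.419 -0.251] enc [ 0.42 -0.25] r 0.0213 bgr [ 64 186  62] 407
side z 0.072 mean [ 0.422 -0.337] enc [ 0.424 -0.335] r 0.0153 bgr [ 93 123 161] 223
top z 0.058 mean [ 0.526 -0.242] enc [ 0.528 -0.246] r 0.0162 bgr [ 73 149 191] 36
top z 0.053 mean [ 0.528 -0.339] enc [ 0.528 -0.339] r 0.0123 bgr [246 247 246] 69
top z 0.03 mean [ 0.434 -0.142] enc [ 0.434 -0.143] r 0.0297 bgr [150 247 252] 179
top z 0.072 mean [ 0.424 -0.331] enc [ 0.425 -0.332] r 0.0145 bgr [110 143 198] 75
top z 0.018 mean [ 0.42  -0.248] enc [ 0.42  -0.247] r 0.0208 bgr [144 246 125] 127
target [ 0.4245 -0.334   0.15  ] shift/.75 [ 0.1355 -0.5098  0.0142] turn/(pi/4) [ 0.     0.001 -0.003] mm [ 101.6 -382.3   10.7]
```

View pics/side2.png

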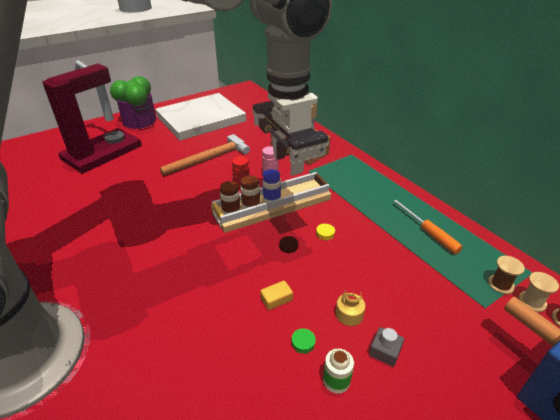

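The blue jar stands lidded at pixel (row 185, col 271), behind the two brown ones. The green jar is unmoved at (370, 340), and I go for it now.

Emit:
step_arm(steps=[{"x": 0.0135,"y": -0.05,"z": 0.002,"rx": 0,"ry": 0,"rz": 0,"claw": 0.5},{"x": 0.027,"y": -0.1,"z": 0.004,"rx": 0,"ry": 0,"rz": 0,"claw": 0.5},{"x": 0.04,"y": -0.15,"z": 0.006,"rx": 0,"ry": 0,"rz": 0,"claw": 0.5},{"x": 0.054,"y": -0.2,"z": 0.008,"rx": 0,"ry": 0,"rz": 0,"claw": 0.5},{"x": 0.067,"y": -0.25,"z": 0.01,"rx": 0,"ry": 0,"rz": 0,"claw": 0.5},{"x": 0.08,"y": -0.3,"z": 0.012,"rx": 0,"ry": 0,"rz": 0,"claw": 0.5},{"x": 0.094,"y": -0.35,"z": 0.014,"rx": 0,"ry": 0,"rz": 0,"claw": 0.5},{"x": 0.107,"y": -0.4,"z": 0.014,"rx": 0,"ry": 0,"rz": 0,"claw": 0.5},{"x": 0.12,"y": -0.45,"z": 0.014,"rx": 0,"ry": 0,"rz": 0,"claw": 0.5},{"x": 0.1355,"y": -0.51,"z": 0.014,"rx": 0,"ry": 0,"rz": 0,"claw": 0.5},{"x": 0.1355,"y": -0.51,"z": 0.014,"rx": 0,"ry": 0,"rz": 0,"claw": 0.5},{"x": 0.1355,"y": -0.51,"z": 0.014,"rx": 0,"ry": 0,"rz": 0,"claw": 0.5}])

```text
time: 18.9
tool_pos: [0.4249, -0.3348, 0.1492]
tool_rot: [3.141, -0.0, 3.012]
contact_force: [0.3, 0.6, -0.2]
opening: 0.0689
grip_force: 0.0
```

```bash
python3 - <<'E'
from h import *
im,d=read_camera('side'); show('side',im,d,y1=.02,zmin=.055)
go([.4245,-.334],.025)
E
```

```text
side z 0.072 mean [ 0.423 -0.336] enc [ 0.424 -0.335] r 0.0147 bgr [58 74 97] 214
target [ 0.4245 -0.334   0.025 ] shift/.75 [ 0.001  -0.0016  0.1657] turn/(pi/4) [ 0.002 -0.001 -0.002] mm [  0.7  -1.2 124.2]
```

Emit:
step_arm(steps=[{"x": 0.001,"y": -0.001,"z": 0.05,"rx": 0,"ry": 0,"rz": 0,"claw": 0.5},{"x": 0.001,"y": -0.001,"z": 0.1,"rx": 0,"ry": 0,"rz": 0,"claw": 0.5},{"x": 0.001,"y": -0.001,"z": 0.15,"rx": 0,"ry": 0,"rz": 0,"claw": 0.5},{"x": 0.001,"y": -0.001,"z": 0.165,"rx": 0,"ry": 0,"rz": 0,"claw": 0.5},{"x": 0.001,"y": -0.001,"z": 0.165,"rx": 0,"ry": 0,"rz": 0,"claw": 0.5},{"x": 0.001,"y": -0.001,"z": 0.165,"rx": 0,"ry": 0,"rz": 0,"claw": 0.5},{"x": 0.001,"y": -0.001,"z": 0.165,"rx": 0,"ry": 0,"rz": 0,"claw": -0.2},{"x": 0.001,"y": -0.001,"z": 0.165,"rx": 0,"ry": 0,"rz": 0,"claw": -0.2},{"x": 0.001,"y": -0.001,"z": 0.165,"rx": 0,"ry": 0,"rz": 0,"claw": -0.2},{"x": 0.001,"y": -0.001,"z": 0.165,"rx": 0,"ry": 0,"rz": 0,"claw": -0.2},{"x": 0.001,"y": -0.001,"z": 0.165,"rx": 0,"ry": 0,"rz": 0,"claw": -0.2},{"x": 0.001,"y": -0.001,"z": 0.165,"rx": 0,"ry": 0,"rz": 0,"claw": -0.2}], squeeze=15)

```text
time: 19.95
tool_pos: [0.4249, -0.3345, 0.0271]
tool_rot: [-3.141, 0.001, 3.014]
contact_force: [0.5, 1.3, 5.4]
opening: 0.044
grip_force: 15.0
```

```bash
python3 - <<'E'
from h import *
go(lane(.2,0),.16)
E
```

```text
target [0.6492 0.0998 0.16  ] shift/.75 [-0.2234  0.6122 -0.1774] turn/(pi/4) [-0.001  0.002 -0.   ] mm [-167.5  459.1 -133. ]
```

Emit:
step_arm(steps=[{"x": 0,"y": 0,"z": -0.05,"rx": 0,"ry": 0,"rz": 0,"claw": -0.2},{"x": 0,"y": 0,"z": -0.1,"rx": 0,"ry": 0,"rz": 0,"claw": -0.2},{"x": 0,"y": 0,"z": -0.15,"rx": 0,"ry": 0,"rz": 0,"claw": -0.2},{"x": -0.015,"y": 0.04,"z": -0.178,"rx": 0,"ry": 0,"rz": 0,"claw": -0.2},{"x": -0.03,"y": 0.085,"z": -0.178,"rx": 0,"ry": 0,"rz": 0,"claw": -0.2},{"x": -0.05,"y": 0.13,"z": -0.178,"rx": 0,"ry": 0,"rz": 0,"claw": -0.2},{"x": -0.065,"y": 0.175,"z": -0.178,"rx": 0,"ry": 0,"rz": 0,"claw": -0.2},{"x": -0.08,"y": 0.22,"z": -0.178,"rx": 0,"ry": 0,"rz": 0,"claw": -0.2},{"x": -0.1,"y": 0.265,"z": -0.178,"rx": 0,"ry": 0,"rz": 0,"claw": -0.2},{"x": -0.115,"y": 0.31,"z": -0.178,"rx": 0,"ry": 0,"rz": 0,"claw": -0.2},{"x": -0.115,"y": 0.31,"z": -0.178,"rx": 0,"ry": 0,"rz": 0,"claw": -0.2},{"x": -0.115,"y": 0.31,"z": -0.178,"rx": 0,"ry": 0,"rz": 0,"claw": -0.2}])

```text
time: 20.95
tool_pos: [0.5396, -0.1127, 0.1592]
tool_rot: [3.141, -0.001, 3.018]
contact_force: [-0.4, -0.8, -2.0]
opening: 0.0438
grip_force: 15.0
```

```bash
python3 - <<'E'
from h import *
go(lane(.2,0),.16)
E
```

```text
target [0.6492 0.0998 0.16  ] shift/.75 [-0.1101  0.2992 -0.0011] turn/(pi/4) [ 0.    -0.001  0.005] mm [-82.6 224.4  -0.8]
```

Emit:
step_arm(steps=[{"x": -0.018,"y": 0.05,"z": 0,"rx": 0,"ry": 0,"rz": 0,"claw": -0.2},{"x": -0.036,"y": 0.1,"z": 0,"rx": 0,"ry": 0,"rz": 0,"claw": -0.2},{"x": -0.055,"y": 0.15,"z": 0,"rx": 0,"ry": 0,"rz": 0,"claw": -0.2},{"x": -0.073,"y": 0.2,"z": 0,"rx": 0,"ry": 0,"rz": 0,"claw": -0.2},{"x": -0.092,"y": 0.25,"z": 0,"rx": 0,"ry": 0,"rz": 0,"claw": -0.2},{"x": -0.11,"y": 0.298,"z": 0,"rx": 0,"ry": 0,"rz": 0,"claw": -0.2},{"x": -0.11,"y": 0.298,"z": 0.03,"rx": 0,"ry": 0,"rz": 0,"claw": -0.2},{"x": -0.11,"y": 0.298,"z": 0.07,"rx": 0,"ry": 0,"rz": 0,"claw": -0.2},{"x": -0.11,"y": 0.298,"z": 0.105,"rx": 0,"ry": 0,"rz": 0,"claw": -0.2},{"x": -0.11,"y": 0.298,"z": 0.105,"rx": 0,"ry": 0,"rz": 0,"claw": -0.2},{"x": -0.11,"y": 0.298,"z": 0.105,"rx": 0,"ry": 0,"rz": 0,"claw": -0.2}])

```text
time: 21.87
tool_pos: [0.6486, 0.0953, 0.0796]
tool_rot: [-3.141, -0.004, 3.013]
contact_force: [0.5, -0.3, -0.2]
opening: 0.0437
grip_force: 15.0
```

```bash
python3 - <<'E'
from h import *
o=robot.observe(); print(rack(o['tool_pos']))
go(lane(.2,0),.0471)
E
```

```text
[ 0.19997795 -0.0045129 ]
target [0.6492 0.0998 0.0471] shift/.75 [-0.0002  0.0061  0.0433] turn/(pi/4) [-0.001 -0.005 -0.002] mm [-0.1  4.5 32.5]
```

Emit:
step_arm(steps=[{"x": 0,"y": 0.0055,"z": 0,"rx": 0,"ry": 0,"rz": 0,"claw": -0.2},{"x": 0,"y": 0.0055,"z": 0,"rx": 0,"ry": 0,"rz": 0,"claw": -0.2},{"x": 0,"y": 0.0055,"z": 0.02,"rx": 0,"ry": 0,"rz": 0,"claw": -0.2},{"x": 0,"y": 0.0055,"z": 0.035,"rx": 0,"ry": 0,"rz": 0,"claw": -0.2},{"x": 0,"y": 0.0055,"z": 0.043,"rx": 0,"ry": 0,"rz": 0,"claw": -0.2},{"x": 0,"y": 0.0055,"z": 0.043,"rx": 0,"ry": 0,"rz": 0,"claw": -0.2},{"x": 0,"y": 0.0055,"z": 0.043,"rx": 0,"ry": 0,"rz": 0,"claw": -0.2}])

```text
time: 22.45
tool_pos: [0.6501, 0.1009, 0.0488]
tool_rot: [3.142, -0.0, 3.015]
contact_force: [-0.4, -0.4, -1.9]
opening: 0.0438
grip_force: 15.0
```

```bash
python3 - <<'E'
from h import *
o=robot.observe(); print(rack(o['tool_pos']))
go(lane(.2,0),.0471)
E
```

```text
[0.20081811 0.00123455]
target [0.6492 0.0998 0.0471] shift/.75 [ 0.0011 -0.0016  0.0023] turn/(pi/4) [ 0. -0.  0.] mm [ 0.8 -1.2  1.7]
```

Emit:
step_arm(steps=[{"x": 0,"y": -0.0015,"z": 0.004,"rx": 0,"ry": 0,"rz": 0,"claw": -0.2},{"x": 0,"y": -0.0015,"z": 0.004,"rx": 0,"ry": 0,"rz": 0,"claw": -0.2},{"x": 0,"y": -0.0015,"z": 0.004,"rx": 0,"ry": 0,"rz": 0,"claw": -0.2},{"x": 0,"y": -0.0015,"z": 0.004,"rx": 0,"ry": 0,"rz": 0,"claw": 0.4},{"x": 0,"y": -0.0015,"z": 0.004,"rx": 0,"ry": 0,"rz": 0,"claw": 0.4},{"x": 0,"y": -0.0015,"z": 0.004,"rx": 0,"ry": 0,"rz": 0,"claw": 0.4},{"x": 0,"y": -0.0015,"z": 0.004,"rx": 0,"ry": 0,"rz": 0,"claw": 0.4},{"x": 0,"y": -0.0015,"z": -0.05,"rx": 0,"ry": 0,"rz": 0,"claw": 0.4},{"x": 0,"y": -0.0015,"z": -0.1,"rx": 0,"ry": 0,"rz": 0,"claw": 0.4},{"x": 0,"y": -0.05,"z": -0.12,"rx": 0,"ry": 0,"rz": 0,"claw": 0.4},{"x": 0,"y": -0.1,"z": -0.12,"rx": 0,"ry": 0,"rz": 0,"claw": 0.4},{"x": 0,"y": -0.1,"z": -0.12,"rx": 0,"ry": 0,"rz": 0,"claw": 0.4}])

```text
time: 23.45
tool_pos: [0.6408, 0.0206, 0.1404]
tool_rot: [-3.139, 0.003, 3.011]
contact_force: [-0.4, -0.4, -0.2]
opening: 0.0643
grip_force: 0.0
```

```bash
python3 - <<'E'
from h import *
for c in('side','top'):
    im,d=read_camera(c); olds(c,im,d); show(c,im,d,y1=.02)
go([.42,-.249],.12)
E
```

```text
side tall in lane [0.649 0.097] r 0.0151 z 0.091 rack [ 0.2   -0.002] 69 [ 65  78 108]
side tall in lane [0.583 0.099] r 0.0225 z 0.095 rack [ 0.135 -0.009] 194 [162  62  49]
side tall in lane [0.528 0.115] r 0.0224 z 0.095 rack [ 0.078 -0.001] 202 [25 36 77]
side tall in lane [0.477 0.12 ] r 0.0212 z 0.095 rack [ 0.027 -0.001] 210 [23 36 78]
side z 0.017 mean [ 0.627 -0.05 ] enc [ 0.627 -0.049] r 0.0219 bgr [ 46 205 238] 187
side z 0.017 mean [ 0.534 -0.038] enc [ 0.535 -0.037] r 0.022 bgr [16 18 51] 209
side z 0.029 mean [ 0.432 -0.145] enc [ 0.434 -0.143] r 0.0307 bgr [ 77 190 240] 425
side z 0.058 mean [ 0.52  -0.254] enc [ 0.527 -0.248] r 0.0162 bgr [ 63 129 180] 74
side z 0.052 mean [ 0.526 -0.341] enc [ 0.527 -0.34 ] r 0.0128 bgr [186 187 192] 171
side z 0.017 mean [ 0.419 -0.251] enc [ 0.419 -0.25 ] r 0.0216 bgr [ 64 186  63] 409
top tall in lane [0.528 0.131] r 0.012 z 0.095 rack [0.076 0.016] 25 [ 47  65 101]
top tall in lane [0.479 0.126] r 0.0198 z 0.095 rack [0.027 0.004] 116 [ 46  65 104]
top z 0.059 mean [ 0.526 -0.241] enc [ 0.529 -0.245] r 0.0166 bgr [ 72 147 188] 33
top z 0.052 mean [ 0.528 -0.338] enc [ 0.527 -0.339] r 0.0122 bgr [245 245 245] 74
top z 0.03 mean [ 0.433 -0.142] enc [ 0.433 -0.141] r 0.0293 bgr [139 239 248] 191
top z 0.019 mean [ 0.421 -0.247] enc [ 0.419 -0.247] r 0.0206 bgr [138 244 120] 116
target [ 0.42  -0.249  0.12 ] shift/.75 [ 0.2442 -0.4003  0.025 ] turn/(pi/4) [ 0.    -0.    -0.003] mm [ 183.1 -300.2   18.8]
```

Emit:
step_arm(steps=[{"x": 0.025,"y": -0.042,"z": 0,"rx": 0,"ry": 0,"rz": 0,"claw": 0.35},{"x": 0.05,"y": -0.084,"z": 0,"rx": 0,"ry": 0,"rz": 0,"claw": 0.35},{"x": 0.075,"y": -0.126,"z": 0.01,"rx": 0,"ry": 0,"rz": 0,"claw": 0.35},{"x": 0.1,"y": -0.168,"z": 0.01,"rx": 0,"ry": 0,"rz": 0,"claw": 0.35},{"x": 0.125,"y": -0.21,"z": 0.01,"rx": 0,"ry": 0,"rz": 0,"claw": 0.35},{"x": 0.15,"y": -0.252,"z": 0.01,"rx": 0,"ry": 0,"rz": 0,"claw": 0.35},{"x": 0.18,"y": -0.294,"z": 0.02,"rx": 0,"ry": 0,"rz": 0,"claw": 0.35},{"x": 0.205,"y": -0.336,"z": 0.025,"rx": 0,"ry": 0,"rz": 0,"claw": 0.35},{"x": 0.23,"y": -0.378,"z": 0.025,"rx": 0,"ry": 0,"rz": 0,"claw": 0.35},{"x": 0.244,"y": -0.4,"z": 0.025,"rx": 0,"ry": 0,"rz": 0,"claw": 0.35},{"x": 0.244,"y": -0.4,"z": 0.025,"rx": 0,"ry": 0,"rz": 0,"claw": 0.35},{"x": 0.244,"y": -0.4,"z": 0.025,"rx": 0,"ry": 0,"rz": 0,"claw": 0.35}])

```text
time: 24.55
tool_pos: [0.4211, -0.2478, 0.1196]
tool_rot: [3.141, -0.0, 3.013]
contact_force: [0.6, 0.9, 0.7]
opening: 0.0622
grip_force: 0.0
```

```bash
python3 - <<'E'
from h import *
for c in('side','top'):
    im,d=read_camera(c); olds(c,im,d)
    a=im[130:240,190:350] if c=='side' else im[110:260,220:300]; cv2.imwrite(f'pics/{c}3.png',cv2.resize(a,None,fx=4,fy=4))
go([.42,-.249],.004)
E
```

```text
side tall in lane [0.583 0.099] r 0.0216 z 0.095 rack [ 0.134 -0.01 ] 194 [199  79  53]
side tall in lane [0.528 0.114] r 0.0223 z 0.095 rack [ 0.078 -0.001] 202 [ 36  58 120]
side tall in lane [0.478 0.119] r 0.0217 z 0.095 rack [ 0.027 -0.003] 213 [ 34  57 120]
top tall in lane [0.65  0.102] r 0.015 z 0.091 rack [0.201 0.002] 90 [113 144 189]
top tall in lane [0.584 0.101] r 0.0207 z 0.094 rack [ 0.135 -0.007] 234 [249 138  78]
top tall in lane [0.528 0.116] r 0.0208 z 0.095 rack [0.078 0.001] 239 [ 75 108 178]
top tall in lane [0.478 0.122] r 0.0207 z 0.094 rack [0.027 0.001] 243 [ 79 112 182]
target [ 0.42  -0.249  0.004] shift/.75 [ 0.0021 -0.0033  0.1543] turn/(pi/4) [ 0.001 -0.     0.001] mm [  1.6  -2.4 115.7]
```

View pics/side3.png

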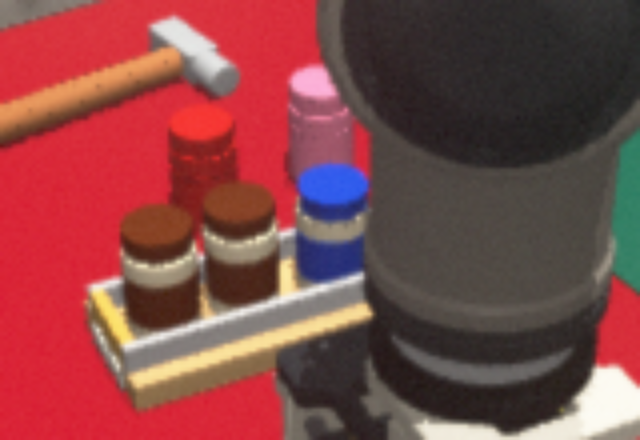

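View pics/top3.png

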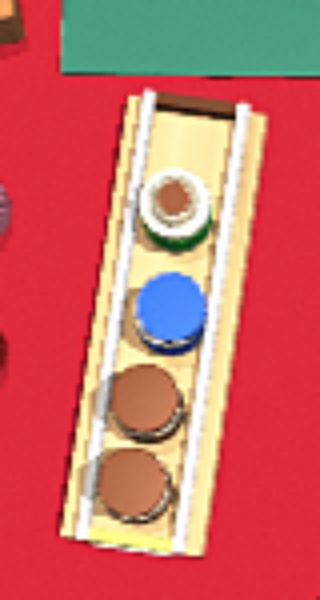

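The views show the blue jar knocked against the right rail, still upright with its lid flat and level at z 0.095. The green jar stands well. I carry on with the green lid.

Emit:
step_arm(steps=[{"x": 0.002,"y": -0.0033,"z": 0.05,"rx": 0,"ry": 0,"rz": 0,"claw": 0.35},{"x": 0.002,"y": -0.0033,"z": 0.1,"rx": 0,"ry": 0,"rz": 0,"claw": 0.35},{"x": 0.002,"y": -0.0033,"z": 0.13,"rx": 0,"ry": 0,"rz": 0,"claw": 0.35},{"x": 0.002,"y": -0.0033,"z": 0.145,"rx": 0,"ry": 0,"rz": 0,"claw": 0.35},{"x": 0.002,"y": -0.0033,"z": 0.152,"rx": 0,"ry": 0,"rz": 0,"claw": 0.35},{"x": 0.002,"y": -0.0033,"z": 0.152,"rx": 0,"ry": 0,"rz": 0,"claw": 0.35},{"x": 0.002,"y": -0.0033,"z": 0.152,"rx": 0,"ry": 0,"rz": 0,"claw": 0.35},{"x": 0.002,"y": -0.0033,"z": 0.152,"rx": 0,"ry": 0,"rz": 0,"claw": 0.35}])

```text
time: 25.32
tool_pos: [0.4204, -0.2503, 0.0069]
tool_rot: [-3.141, 0.002, 3.016]
contact_force: [-1.4, 0.1, 0.2]
opening: 0.0619
grip_force: 0.0
```

```bash
python3 - <<'E'
from h import *
go([.42,-.249],.004)
E
```

```text
target [ 0.42  -0.249  0.004] shift/.75 [0.0007 0.0016 0.0039] turn/(pi/4) [-0.001  0.002  0.001] mm [0.5 1.2 2.9]
```

Emit:
step_arm(steps=[{"x": 0,"y": 0.0013,"z": 0.003,"rx": 0,"ry": 0,"rz": 0,"claw": 0.35},{"x": 0,"y": 0.0013,"z": 0.003,"rx": 0,"ry": 0,"rz": 0,"claw": 0.35},{"x": 0,"y": 0.0013,"z": 0.003,"rx": 0,"ry": 0,"rz": 0,"claw": -0.3},{"x": 0,"y": 0.0013,"z": 0.003,"rx": 0,"ry": 0,"rz": 0,"claw": -0.3},{"x": 0,"y": 0.0013,"z": 0.003,"rx": 0,"ry": 0,"rz": 0,"claw": -0.3},{"x": 0,"y": 0.0013,"z": 0.003,"rx": 0,"ry": 0,"rz": 0,"claw": -0.3},{"x": 0,"y": 0.0013,"z": 0.003,"rx": 0,"ry": 0,"rz": 0,"claw": -0.3},{"x": 0,"y": 0.0013,"z": 0.003,"rx": 0,"ry": 0,"rz": 0,"claw": -0.3}], squeeze=8)

```text
time: 25.98
tool_pos: [0.4195, -0.2493, 0.0038]
tool_rot: [-3.142, 0.0, 3.015]
contact_force: [-0.5, 0.3, 1.4]
opening: 0.0413
grip_force: 8.0
```

```bash
python3 - <<'E'
from h import *
go(lane(.2005,0),.12)
E
```

```text
target [0.6497 0.0997 0.12  ] shift/.75 [-0.2455  0.5005 -0.1549] turn/(pi/4) [-0.  0. -0.] mm [-184.1  375.4 -116.2]
```

Emit:
step_arm(steps=[{"x": 0,"y": 0,"z": -0.05,"rx": 0,"ry": 0,"rz": 0,"claw": -0.3},{"x": 0,"y": 0,"z": -0.1,"rx": 0,"ry": 0,"rz": 0,"claw": -0.3},{"x": -0.02,"y": 0.03,"z": -0.145,"rx": 0,"ry": 0,"rz": 0,"claw": -0.3},{"x": -0.045,"y": 0.07,"z": -0.165,"rx": 0,"ry": 0,"rz": 0,"claw": -0.3},{"x": -0.07,"y": 0.11,"z": -0.165,"rx": 0,"ry": 0,"rz": 0,"claw": -0.3},{"x": -0.095,"y": 0.15,"z": -0.165,"rx": 0,"ry": 0,"rz": 0,"claw": -0.3},{"x": -0.12,"y": 0.19,"z": -0.165,"rx": 0,"ry": 0,"rz": 0,"claw": -0.3},{"x": -0.145,"y": 0.23,"z": -0.165,"rx": 0,"ry": 0,"rz": 0,"claw": -0.3},{"x": -0.17,"y": 0.27,"z": -0.165,"rx": 0,"ry": 0,"rz": 0,"claw": -0.3},{"x": -0.195,"y": 0.31,"z": -0.165,"rx": 0,"ry": 0,"rz": 0,"claw": -0.3},{"x": -0.195,"y": 0.31,"z": -0.165,"rx": 0,"ry": 0,"rz": 0,"claw": -0.3},{"x": -0.195,"y": 0.31,"z": -0.165,"rx": 0,"ry": 0,"rz": 0,"claw": -0.3}])

```text
time: 26.98
tool_pos: [0.5943, -0.0355, 0.1268]
tool_rot: [3.142, -0.001, 3.018]
contact_force: [-0.4, -1.0, -0.4]
opening: 0.0411
grip_force: 8.0
```

```bash
python3 - <<'E'
from h import *
for c in('side','top'):
    im,d=read_camera(c); olds(c,im,d)
go(lane(.2005,0),.12)
E
```

```text
side tall in lane [0.647 0.099] r 0.0132 z 0.091 rack [ 0.198 -0.001] 54 [ 70  86 117]
side tall in lane [0.583 0.1  ] r 0.0223 z 0.095 rack [ 0.134 -0.009] 195 [140  55  48]
side tall in lane [0.527 0.114] r 0.0218 z 0.095 rack [ 0.077 -0.001] 205 [ 29  47 101]
side tall in lane [0.477 0.119] r 0.0218 z 0.095 rack [ 0.027 -0.002] 211 [22 35 78]
top tall in lane [0.65  0.101] r 0.0151 z 0.09 rack [0.201 0.001] 84 [ 73  92 121]
top tall in lane [0.584 0.101] r 0.0207 z 0.094 rack [ 0.135 -0.007] 230 [192  96  55]
top tall in lane [0.528 0.116] r 0.0209 z 0.094 rack [0.078 0.001] 242 [ 63  89 146]
top tall in lane [0.478 0.123] r 0.0208 z 0.094 rack [0.027 0.001] 242 [ 46  65 105]
target [0.6497 0.0997 0.12  ] shift/.75 [-0.0515  0.1909  0.0092] turn/(pi/4) [-0.    -0.002  0.   ] mm [-38.7 143.2   6.9]
```

Emit:
step_arm(steps=[{"x": -0.015,"y": 0.05,"z": 0,"rx": 0,"ry": 0,"rz": 0,"claw": -0.3},{"x": -0.03,"y": 0.1,"z": 0,"rx": 0,"ry": 0,"rz": 0,"claw": -0.3},{"x": -0.045,"y": 0.15,"z": 0,"rx": 0,"ry": 0,"rz": 0,"claw": -0.3},{"x": -0.0515,"y": 0.191,"z": 0,"rx": 0,"ry": 0,"rz": 0,"claw": -0.3},{"x": -0.0515,"y": 0.191,"z": 0,"rx": 0,"ry": 0,"rz": 0,"claw": -0.3},{"x": -0.0515,"y": 0.191,"z": 0.02,"rx": 0,"ry": 0,"rz": 0,"claw": -0.3},{"x": -0.0515,"y": 0.191,"z": 0.02,"rx": 0,"ry": 0,"rz": 0,"claw": -0.3},{"x": -0.0515,"y": 0.191,"z": 0.02,"rx": 0,"ry": 0,"rz": 0,"claw": -0.3},{"x": -0.0515,"y": 0.191,"z": 0.02,"rx": 0,"ry": 0,"rz": 0,"claw": -0.3}])

```text
time: 27.83
tool_pos: [0.6503, 0.0986, 0.1129]
tool_rot: [-3.142, -0.0, 3.013]
contact_force: [-0.5, -0.5, -0.7]
opening: 0.0415
grip_force: 8.0
```

```bash
python3 - <<'E'
from h import *
o=robot.observe(); print(rack(o['tool_pos']))
go(lane(.2005,0),.084)
E
```

```text
[ 0.20125042 -0.00096857]
target [0.6497 0.0997 0.084 ] shift/.75 [0.001  0.0013 0.0386] turn/(pi/4) [-0.    -0.    -0.002] mm [ 0.7  1.  28.9]
```

Emit:
step_arm(steps=[{"x": 0.001,"y": 0.0013,"z": 0.015,"rx": 0,"ry": 0,"rz": 0,"claw": -0.3},{"x": 0.001,"y": 0.0013,"z": 0.025,"rx": 0,"ry": 0,"rz": 0,"claw": -0.3},{"x": 0.001,"y": 0.0013,"z": 0.032,"rx": 0,"ry": 0,"rz": 0,"claw": -0.3},{"x": 0.001,"y": 0.0013,"z": 0.037,"rx": 0,"ry": 0,"rz": 0,"claw": -0.3},{"x": 0.001,"y": 0.0013,"z": 0.037,"rx": 0,"ry": 0,"rz": 0,"claw": -0.3},{"x": 0.001,"y": 0.0013,"z": 0.037,"rx": 0,"ry": 0,"rz": 0,"claw": -0.3},{"x": 0.001,"y": 0.0013,"z": 0.037,"rx": 0,"ry": 0,"rz": 0,"claw": -0.3}])

```text
time: 28.42
tool_pos: [0.6499, 0.1013, 0.0848]
tool_rot: [3.141, 0.0, 3.015]
contact_force: [-0.6, -0.3, -1.4]
opening: 0.0411
grip_force: 8.0
```

```bash
python3 - <<'E'
from h import *
o=robot.observe(); print(rack(o['tool_pos']))
go(lane(.2005,0),.084)
E
```

```text
[0.20054922 0.00160058]
target [0.6497 0.0997 0.084 ] shift/.75 [ 0.0001 -0.0021  0.0011] turn/(pi/4) [0. 0. 0.] mm [ 0.  -1.6  0.8]
```

Emit:
step_arm(steps=[{"x": 0,"y": -0.002,"z": 0.001,"rx": 0,"ry": 0,"rz": 0,"claw": -0.3},{"x": 0,"y": -0.002,"z": 0.001,"rx": 0,"ry": 0,"rz": 0,"claw": -0.3},{"x": 0,"y": -0.002,"z": 0.001,"rx": 0,"ry": 0,"rz": 0,"claw": -0.3},{"x": 0,"y": -0.002,"z": 0.001,"rx": 0,"ry": 0,"rz": 0,"claw": 0.4},{"x": 0,"y": -0.002,"z": 0.001,"rx": 0,"ry": 0,"rz": 0,"claw": 0.4},{"x": 0,"y": -0.002,"z": 0.001,"rx": 0,"ry": 0,"rz": 0,"claw": 0.4},{"x": 0,"y": -0.002,"z": 0.001,"rx": 0,"ry": 0,"rz": 0,"claw": 0.4},{"x": 0,"y": -0.002,"z": -0.04,"rx": 0,"ry": 0,"rz": 0,"claw": 0.4},{"x": 0,"y": -0.002,"z": -0.09,"rx": 0,"ry": 0,"rz": 0,"claw": 0.4},{"x": 0,"y": -0.15,"z": -0.15,"rx": 0,"ry": 0,"rz": 0,"claw": 0.4},{"x": 0,"y": -0.3,"z": -0.2,"rx": 0,"ry": 0,"rz": 0,"claw": 0.4},{"x": 0,"y": -0.3,"z": -0.2,"rx": 0,"ry": 0,"rz": 0,"claw": 0.4}])

```text
time: 29.42
tool_pos: [0.6347, -0.0169, 0.1975]
tool_rot: [-3.142, 0.001, 3.017]
contact_force: [1.1, 0.4, 0.0]
opening: 0.0639
grip_force: 0.0
```

Emit:
step_arm(steps=[{"x": 0.05,"y": -0.05,"z": -0.04,"rx": 0,"ry": 0,"rz": 0,"claw": 0.4},{"x": 0.1,"y": -0.1,"z": -0.04,"rx": 0,"ry": 0,"rz": 0,"claw": 0.4},{"x": 0.1,"y": -0.2,"z": -0.04,"rx": 0,"ry": 0,"rz": 0,"claw": 0.4},{"x": 0.1,"y": -0.2,"z": -0.04,"rx": 0,"ry": 0,"rz": 0,"claw": 0.4},{"x": 0.1,"y": -0.2,"z": -0.04,"rx": 0,"ry": 0,"rz": 0,"claw": 0.4},{"x": 0.1,"y": -0.2,"z": -0.04,"rx": 0,"ry": 0,"rz": 0,"claw": 0.4}])

```text
time: 29.92
tool_pos: [0.5403, -0.1591, 0.2267]
tool_rot: [-3.14, 0.001, 3.01]
contact_force: [-0.1, 0.0, -0.2]
opening: 0.0644
grip_force: 0.0
```

```bash
python3 - <<'E'
from h import *
for c in('side','top'):
    im,d=read_camera(c); olds(c,im,d); show(c,im,d,y1=.02)
    np.savez(f'{c}4.npz',im=im,d=d)
    W=world(c,d); q=W[...,:2]-O; x=q@D; y=q@N
    k=(d>0)&(abs(x-.1345)<.026)&(abs(y)<.032)&(W[...,2]>.05)
    for lo,hi in((.05,.06),(.06,.07),(.07,.078),(.081,.09),(.091,.1)):
        m=k&(W[...,2]>lo)&(W[...,2]<hi)
        if m.sum()>3: print(lo,m.sum(),'x',x[m].min().round(4),x[m].max().round(4),'y',y[m].min().round(4),y[m].max().round(4))
    a=im[130:240,190:350] if c=='side' else im[110:260,220:300]; cv2.imwrite(f'pics/{c}4.png',cv2.resize(a,None,fx=4,fy=4))
E
```

```text
side tall in lane [0.649 0.099] r 0.0217 z 0.095 rack [ 0.2   -0.001] 175 [ 60 162  64]
side tall in lane [0.582 0.099] r 0.0222 z 0.095 rack [ 0.133 -0.009] 192 [192  75  54]
side tall in lane [0.527 0.115] r 0.0222 z 0.095 rack [ 0.076 -0.   ] 202 [ 33  54 114]
side tall in lane [0.478 0.12 ] r 0.0218 z 0.095 rack [ 0.028 -0.002] 211 [ 32  54 114]
side z 0.017 mean [ 0.627 -0.05 ] enc [ 0.628 -0.049] r 0.0223 bgr [ 53 230 242] 187
side z 0.017 mean [ 0.534 -0.038] enc [ 0.535 -0.037] r 0.0218 bgr [14 18 46] 210
side z 0.029 mean [ 0.432 -0.146] enc [ 0.433 -0.143] r 0.0316 bgr [ 77 190 239] 429
side z 0.058 mean [ 0.52  -0.254] enc [ 0.527 -0.248] r 0.0164 bgr [ 61 126 177] 73
side z 0.052 mean [ 0.526 -0.341] enc [ 0.527 -0.341] r 0.0125 bgr [195 196 201] 168
0.05 61 x 0.1123 0.1499 y -0.0289 -0.002
0.06 66 x 0.1123 0.151 y -0.0284 -0.0039
0.07 49 x 0.1133 0.15 y -0.0285 0.012
0.081 49 x 0.1136 0.1494 y -0.0302 -0.0078
0.091 157 x 0.114 0.1555 y -0.0291 0.0132
top tall in lane [0.65  0.101] r 0.0209 z 0.094 rack [0.2   0.001] 233 [112 236  96]
top tall in lane [0.584 0.101] r 0.0208 z 0.095 rack [ 0.135 -0.007] 235 [249 138  79]
top tall in lane [0.529 0.116] r 0.0211 z 0.094 rack [0.079 0.001] 238 [ 75 108 178]
top tall in lane [0.478 0.122] r 0.0207 z 0.094 rack [0.027 0.001] 240 [ 79 112 182]
top z 0.019 mean [ 0.628 -0.047] enc [ 0.628 -0.047] r 0.0206 bgr [101 252 252] 127
top z 0.019 mean [ 0.535 -0.035] enc [ 0.536 -0.035] r 0.0206 bgr [38 39 39] 124
top z 0.049 mean [ 0.526 -0.348] enc [ 0.526 -0.346] r 0.0092 bgr [235 235 234] 10
top z 0.058 mean [ 0.52  -0.239] enc [ 0.526 -0.245] r 0.0159 bgr [ 66 136 176] 24
0.05 11 x 0.1128 0.1284 y -0.0255 0.005
0.06 10 x 0.1127 0.1303 y -0.0254 0.0096
0.07 22 x 0.1132 0.1426 y -0.0254 0.0165
0.081 14 x 0.1143 0.1501 y -0.0224 0.0149
0.091 210 x 0.1148 0.1552 y -0.0264 0.0135
```

View pics/side4.png

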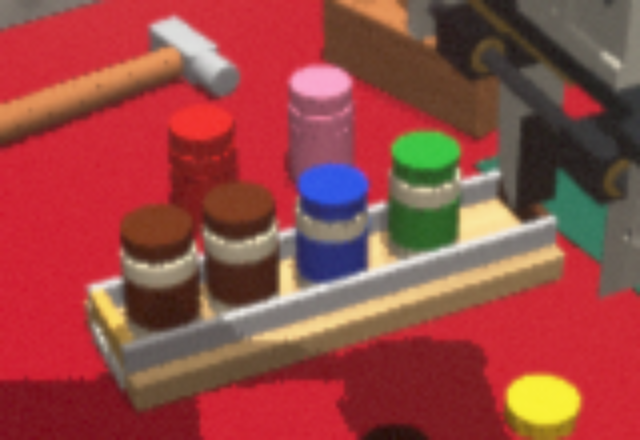

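View pics/top4.png

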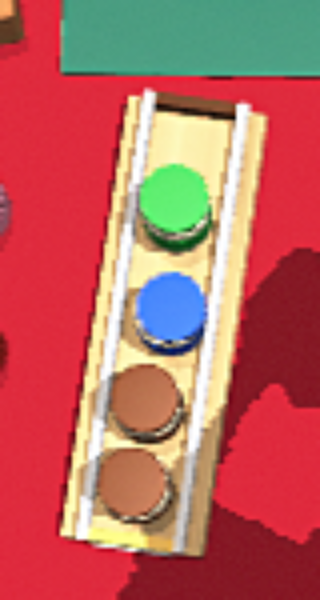

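Blue's lid sits within about 2 mm of its jar's centre, flat, and level in height with green's and the old lids. The jar's y is about -6 mm, within the 12 mm limit. Everything is in place, so I hand in.

```bash
python3 -c "
from h import *
print(robot.hand_in()); print(robot.observe()['time'])"
```

```text
the job is handed in; nothing more can be done
None
the job is handed in; nothing more can be done
```

The job is handed in after about 30 s of robot time: both old jars are at the front lip in their original order, with the blue and green jars upright behind them, each under its own lid; the result of the judging was not shown.

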